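# Take the spent filters out of a countertop water purifier

### The arm

A 7-joint arm with a two-finger parallel gripper is mounted at the origin on the work surface. World frame = base frame: x ahead of the robot, y to its left, z up, the work surface at z = 0. Lengths are in m, angles in rad, forces in N, time in s.
With the tool pointing down it reaches from about 0.425 to 1.025 m from the base axis. Payload 3.6 kg.
Tool frame: the origin (TCP) lies between the finger pads; the fingertips stand 14 mm ahead of it and the grasp point (between the pads) lies 5 mm behind it (r.tip_reach is the distance from the TCP to the fingertips, in m); z points along the fingers, y is the line along which they close (so a half turn about z gives the same grasp; the last joint's range is limited). The gripper opens to 85 mm and grips with 20 to 120 N. Pads are 22 mm wide; open, the fingers measure 114 mm over their backs; the gripper's body (76 mm by 85 mm) begins 54 mm behind the grasp point. The pads swing forward as they close: fully open they stand 13 mm farther back than shut.
Start: joints at [-1.313, 0.591, 0.048, 1.609, -0.033, 0.943, -0.034], TCP at [0.249, 0.681, 0.245] pointing down, gripper open.
Joint ranges: [-2.69, 2.69], [-0.47, 2.24], [-1.27, 1.36], [0.19, 2.51], [-1.53, 4.68], [0.08, 2.07], [-3.09, 3.09]. Speed limits (rad/s): [2.57, 2.57, 3.14, 3.14, 3.14, 3.14, 3.14].

### API

Orientations are given as a unit quaternion [w, x, y, z].
In Python, from bench import r, optics gives the robot as it stands. The module is installed in compiled form; this text tells all that it offers.
- The arm moves only by the tool send_rows, never from a script. Its argument "series" is a list of rows, each a list of 5 numbers: the finger opening in m, from 0 to 0.0854, then the shift along the tool's x, y, z in m, then the turn about the tool's z in rad. A call has exactly 5 rows; each row shifts and turns the commanded pose from where the row before left it, along the tool's axes as they then stand; what a row does not reach is not made up. A row lasts 1/10 s, in which the tool goes at most 50 mm and 8.59 degrees, less where a joint would pass 70% of its speed; a pose out of reach is approached as far as the arm can. A call is refused whole if a number of a shift passes 0.05 or a number of a turn 0.15, either way. A call with a gripper value outside its range is refused whole. The fingers move at their own pace and stop on an object; "grip_force" is the grip in N (left out, the last holds). Time passes only in rows, so rows that do not move let the fingers close, or fill a call up. It gives the time, the measured TCP pose, the force, the opening and the grip force at its end, in the units of the state.
- r.state(): the state, without advancing time (a new reading comes with each control period).
- optics.grab_frame(name): name is "scene" or "top" or "wrist"; returns (picture, depth): 384x512x3 uint8, red, green, blue; 384x512 float32, m along the optical axis (not along the pixel's ray), 0 where there is no reading.
- optics.camera_params(name): a dict with "K" (3x3 intrinsics, pixels), "eye" and "attitude" of the camera in the world. Camera axes: x right, y up, looking along -z (the intrinsics and any distortion apply to the point x, -y, -z); pixel columns grow to the right and rows downward; lengths in m; the calibration is good to about 2 mm. A picture is of the moment at which its call begins: read the wrist's pose just before it. camera_params takes no time and is no camera call; for the wrist camera it gives the pose at the moment of the call.
- r.hand_in(): hands the job in; it is judged then, once.
The state is a dict: "t": time; "joints": joint angles; "joint_velocities": joint speeds; "joint_torque": joint torques, N m; "eef_pos": TCP position; "tcp_rot": TCP orientation; "wrist_force": force on the tool from outside, world axes, zero at the start; "moment": the same for the moment, N m; "width": finger opening in m; "grip_force": force on a finger pad.
Only numpy, scipy, OpenCV 4.12 (cv2) and the standard library are available. Lean on these libraries where they do the work, as an engineer would, in place of code of your own. Each camera call takes 0.05 s, during which the arm holds its last target. There are 200 camera calls.

### The job

The water purifier is due for a filter change: use the flat opener in the notch under the front edge of its blue cover to lever the cover up, and swing it wide open. Free every filter cartridge in it by pinching its two orange tabs together, lift it out and put it in the grey tub; when all are in the tub, shut the cover fully. At the end the opener lies flat on its cork mat again, and the tumbler, food container and jar have been left where they stand.

Things in the scene. Friction and masses are not known exactly. Their poses are not given: they have to be found in the camera images.
- purifier: white countertop water purifier, fixed, 274 long (its x), 150 deep (y), 140 high with its cover shut. Origin: centre of the underside, z up. Front, with the notch, on its -y side; cover hinge along the +y top edge. Walls 6 thick, rim at z 132. A spout and drip tray reach 80 mm beyond the +x end. Inside: see point deck
- deck (a point): centre of the grey deck's top inside the purifier (z 84), axes as the purifier's. Four bays, holes 42 x 52 (x, y), at x -96, -32, +32, +96, y 0; some are empty. A cartridge in its bay has its origin 24 mm below the deck top, its axes as the purifier's, head top 36 and tab pads 3 to 40 mm above the deck. 40 mm are free from pads to front and back walls
- notch (a point): centre of the mouth of the pry notch in the purifier's front face (its -y), right under the middle of the cover: 44 wide (x), 9 high (z 123 to 132), through the 6 mm wall; an orange line marks it. There is no other hold for opening the shut cover; behind the wall 40 mm are free
- cover (a joint): angle of the purifier's cover: 0 shut, up to 1.9 rad open (leaning back past upright). Stiff hinge: the cover stays where it is left; lifting its front edge from shut takes 3 to 4 N, pushing it over takes 2 to 4 N
- cover_hinge (a point): middle of the cover's hinge axis (along the purifier's x), at the purifier's y +75, z 132
- cover_edge (a point): middle of the cover's free front edge, on its underside, 150 mm from the hinge axis. The cover is a flat panel 274 x 150, 8 thick, flush with the housing all round
- mat: cork mat, fixed, 240 (x) x 110 (y) x 4; origin: centre of its underside. The opener's place
- opener: flat opener, 90 g: green handle 100 (x) x 28 (y) x 14 (z), origin at the centre of the handle's underside; from the handle's +x end a flat steel blade sticks out 70 mm along +x, 18 wide and 3 thick, its middle plane 7 mm above the origin; either face may lie up
- blade_tip (a point): tip of the opener's blade, 120 mm along +x from its origin and 7 mm up
- tub: grey open plastic tub, loose, 600 g, outside 290 (x) x 180 (y) x 85 high, walls and floor 4 thick; origin: centre of the underside, z up
- tumbler: red drinking tumbler, 84 wide, 158 high, origin under its centre; to be left alone
- foodbox: clear food container with a red lid, 80 (x) x 110 (y) x 56, origin under its centre; to be left alone
- jar: jar with a white cap, 64 wide, 100 high, origin under its centre; to be left alone
- cart1: filter cartridge snapped into a bay (2 to 4 are present; None if absent), 150 g. Origin on its axis 50 mm above the foot, z to the head. White body of diameter 38 from z -50 to +8, blue band; grey head 38 x 28 (x, y) to z +60; flange 50 long in x, z +24 to +30, rests on the deck. Two orange sprung tabs, on its +y and -y sides: see cart2
- cart2: cartridge like cart1. Tabs: 22 wide (x), finger pads at z +27 to +64, 58 mm over the pads at rest, 44 mm pinched right in (7 mm travel each, 3 N rising to 8 N each). At rest a barb at the foot of each tab (60 mm over both) catches under the deck and the cartridge cannot be pulled out; pinched right in, each barb clears its bay's edge by 3 mm and the cartridge lifts straight up
- cart3: cartridge like cart1 and cart2
- cart4: cartridge like cart1 and cart2
Things that resemble listed ones, but are neither listed nor needed, are in the scene too. What is meant by the opener is not purple, and is the smaller of those in its own colour.

How it is judged:
By the outcome, as a careful person would: the job done as asked, in the order asked, and still so for the second after the job is handed in, with the robot touching nothing.
Of cart1, cart2, cart3, cart4 only 2 to 4 are there at a start; the rules pass over those that are not, and their reading is None.
At some moment in a run one of opener, tub may be knocked a few centimetres aside while the robot is not near it.
Once in a run the grip may slacken for a moment while it holds something.
It also fails if it takes over 210 s, if anything falls off the work surface, if the arm or the gripper's body presses on something with over 40 N, if the wrist force passes 120 N, or if a joint passes its speed limit or range.

## Working session

There is one attempt and no reset: what is moved stays moved. The work goes in short steps, Python scripts to look and compute and a tool call to move; the robot and the scene stay as the last step left them, time stands still between calls to the robot, and variables do not carry over. Pictures are saved under pics/ and viewed, at most 14 in all, crops included, and the job is handed in when it is done.

Besides the shell and the picture viewer there is one more tool, called as name([rows], argument=value, ...), one row to a line, values as JSON. send_rows: Moves the arm, as the interface text tells. Its arguments: {"type":"object","properties":{"series":{"type":"array","items":{"type":"array","items":{"type":"number"}}},"grip_force":{"type":"number"}},"required":["series"]}

```bash
mkdir -p pics; cat > h.py <<'E'
import numpy as np,cv2,json
from scipy.spatial.transform import Rotation as R
from bench import r,optics
def q2R(q): return R.from_quat([q[1],q[2],q[3],q[0]]).as_matrix()
def grab(n,save=None):
    c=optics.camera_params(n); im,d=optics.grab_frame(n)
    if save: cv2.imwrite('pics/'+save,im[...,::-1])
    return im,d,c
def att(c):
    a=np.array(c['attitude'],float); return a if a.shape==(3,3) else q2R(a)
def pts(d,c):
    K=np.array(c['K']);v,u=np.mgrid[:d.shape[0],:d.shape[1]]
    x=(u-K[0,2])/K[0,0]*d; y=(v-K[1,2])/K[1,1]*d
    return np.stack([x,-y,-d],-1)@att(c).T+np.array(c['eye'])
E
python3 - <<'E'
from h import *
for n in ['scene','top']:
    im,d,c=grab(n,n+'0.png'); print(c); np.savez(n+'0.npz',im=im,d=d,p=pts(d,c))
print(r.state())
a=cv2.imread('pics/scene0.png');b=cv2.imread('pics/top0.png')
E
```

```text
{'K': array([[401.271392  ,   0.        , 250.01461764],
       [  0.        , 401.271392  , 188.33468277],
       [  0.        ,   0.        ,   1.        ]]), 'eye': array([1.43941274, 0.30910885, 1.04366773]), 'attitude': array([0.56669176, 0.23568532, 0.31455455, 0.7241328 ])}
{'K': array([[488.04677944,   0.        , 253.02453358],
       [  0.        , 488.04677944, 187.55723975],
       [  0.        ,   0.        ,   1.        ]]), 'eye': array([0.28636032, 0.03823871, 1.57773565]), 'attitude': array([ 0.7133681 ,  0.04893001, -0.04616848, -0.69755306])}
{'t': 0.1, 'joints': array([-1.31350019,  0.59203518,  0.04833731,  1.60971483, -0.03329022,
        0.94272687, -0.03370579]), 'joint_velocities': array([-1.31907254e-03, -3.04382662e-03,  2.36681959e-03, -2.29607534e-03,
       -5.75286881e-05,  1.31115214e-03,  3.35410811e-04]), 'joint_torque': array([ 4.52117019e-03, -5.49999762e+01,  1.55301958e+00, -1.98824590e+01,
        9.71751841e-03,  3.84404077e-03,  3.95894602e-06]), 'eef_pos': array([0.24890198, 0.6801516 , 0.24424268]), 'tcp_rot': array([-1.10722253e-04,  1.74474269e-01,  9.84661185e-01, -1.03364101e-03]), 'wrist_force': array([ 0.29377155,  0.0284147 , -0.34420553]), 'moment': array([-0.07980514, -0.05441821, -0.00393102]), 'grip_force': 0.0, 'width': 0.08541141786151853}
```

View pics/top0.png

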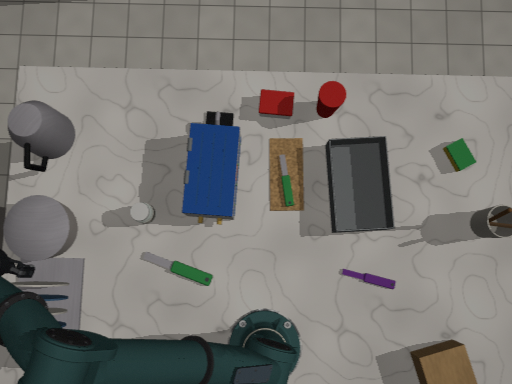

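View pics/scene0.png

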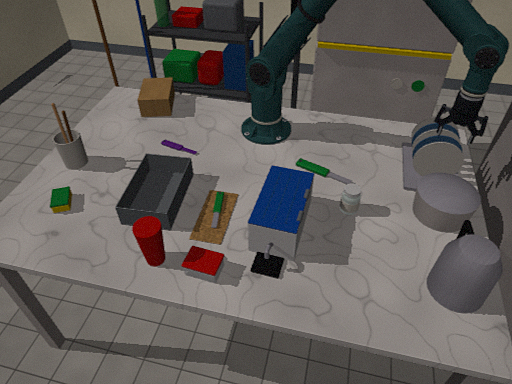

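```bash
python3 - <<'E'
from h import *
z=np.load('top0.npz');im=z['im'];p=z['p']
hsv=cv2.cvtColor(im,cv2.COLOR_RGB2HSV);H,S,V=[hsv[...,i].astype(int) for i in range(3)]
x,y,Z=p[...,0],p[...,1],p[...,2]
def rep(name,m):
    n,l,st,_=cv2.connectedComponentsWithStats(m.astype(np.uint8))
    for i in range(1,n):
        if st[i,4]<40: continue
        q=p[l==i]; rc=cv2.minAreaRect((q[:,:2]*1000).astype(np.float32))
        print(name,st[i],'rect',np.round(rc[0],1),np.round(rc[1],1),round(rc[2],1),'z',np.round(np.percentile(q[:,2],[5,50,95])*1000,1))
cen=(np.arange(512)[None,:]>90)&(np.arange(384)[:,None]<310)&(Z>-.05)&(Z<.3)
rep('blue',cen&(H>105)&(H<125)&(S>150))
rep('green',cen&(H>45)&(H<85)&(S>120))
rep('red',cen&((H<6)|(H>174))&(S>150))
rep('orange',cen&(H>=6)&(H<25)&(S>90))
rep('tub',cen&(Z>.07)&(Z<.1)&(x>.3)&(y<-.05))
rep('high',cen&(Z>.04)&(Z<.25)&(np.arange(512)[None,:]<165))
# opener handle + blade
m=cen&(x>.3)&(np.arange(512)[None,:]>265)&(np.arange(512)[None,:]<305)&(np.arange(384)[:,None]>135)&(np.arange(384)[:,None]<215)&(Z>.0085)
rep('opener',m)
rep('mat',cen&(Z>.002)&(H>8)&(H<22)&(S>70))
a=cv2.resize(im[110:245,175:310],None,fx=4.4,fy=4.4,interpolation=cv2.INTER_CUBIC);cv2.imwrite('pics/crop1.png',a[...,::-1])
for uv in [(250,60),(150,100),(300,250)]: print(p[uv[1],uv[0]])
E
```

```text
blue [ 183  123   56   93 4289] rect [536.  174.2] [147.1 274.3] 86.9 z [134.2 139.2 144.4]
green [446 139  30  31 493] rect [ 619.6 -618.9] [86.7 61.7] 28.4 z [30.4 36.1 42.2]
green [282 176  12  30 222] rect [491.6 -63.1] [98.  23.9] 9.2 z [10.4 17.  22.9]
green [171 261  41  25 453] rect [221.6 236.3] [130.7  36.1] 70.0 z [12.  17.6 23.9]
red [317  81  29  37 757] rect [ 769.3 -185.9] [78.1 81.8] 64.5 z [ 41.9 155.4 161.4]
red [259  90  35  26 771] rect [771.4 -21.2] [105.9  80.3] 86.5 z [49.9 55.2 60.7]
orange [ 270  138   34   73 1888] rect [547.9 -59.9] [239.6 107.6] 1.8 z [-3.   3.   9.1]
orange [444 150  14  22  47] rect [ 602.8 -596.8] [76.8  8.4] 30.5 z [-3.5  9.7 21.1]
orange [489 208  23  20 177] rect [ 416.7 -684.3] [79.6 56.8] 79.5 z [ 43.1 128.  260.5]
tub [318 102  20  12  43] rect [ 742.7 -178. ] [63.2 18.2] 71.0 z [71.2 85.3 98. ]
tub [329 136  66  96 594] rect [ 511.9 -288.5] [291.5 181.9] 4.3 z [72.  81.8 87.9]
tub [479 208  18  30 125] rect [ 394.5 -666.9] [89.8 32.4] 8.9 z [70.9 84.2 97.9]
tub [507 212   5  12  44] rect [ 413.  -741.4] [33.1  6.6] 13.1 z [70.6 80.7 95.5]
high [131 202  23  21 388] rect [406.4 386.3] [61.5 59. ] 28.2 z [ 55.2  97.9 103.9]
opener [280 155  15  51 362] rect [525.3 -59.3] [167.3  32.7] 8.0 z [ 9.5 15.3 21.8]
mat [ 270  138   34   73 1137] rect [547.6 -60.8] [239.2 107.4] 1.3 z [ 2.3  4.8 10. ]
mat [489 208  23  20 192] rect [ 404.8 -692.8] [54.8 90.7] 10.0 z [ 37.9 124.2 260.3]
[ 1.24389341  0.08054197 -0.75160938]
[0.78672127 0.39733097 0.00324509]
[ 0.30131982 -0.10844475 -0.00167027]
```

View pics/crop1.png

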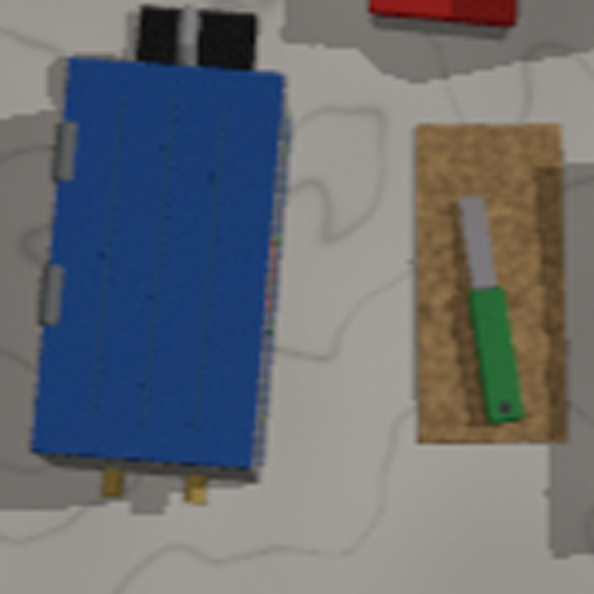

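send_rows([
  [0.085,0,0,-0.01,-0.125],
  [0.085,0,0,-0.01,-0.125],
  [0.085,0,0,0,-0.125],
  [0.085,0,0,0,-0.125],
  [0.085,0,0,0,0],
])

```text
t: 0.6
eef_pos: [0.2492, 0.6804, 0.2648]
tcp_rot: [-0.0, -0.074, 0.997, -0.0]
wrist_force: [0.3, 0.1, -0.8]
width: 0.085
grip_force: 0.0
```

send_rows([
  [0.085,-0.0077,-0.0386,0,0],
  [0.085,-0.0077,-0.0386,0,0],
  [0.085,-0.0077,-0.0386,0,0],
  [0.085,-0.0077,-0.0386,0,0],
  [0.085,-0.0077,-0.0386,0,0],
])

```text
t: 1.1
eef_pos: [0.3162, 0.4939, 0.265]
tcp_rot: [-0.0, -0.073, 0.997, -0.0]
wrist_force: [0.9, 1.2, 0.1]
width: 0.0846
grip_force: 0.0
```

send_rows([
  [0.085,-0.0077,-0.0386,0,0],
  [0.085,-0.0077,-0.0386,0,0],
  [0.085,-0.0077,-0.0386,0,0],
  [0.085,-0.0077,-0.0386,0,0],
  [0.085,-0.0077,-0.0386,0,0],
])

```text
t: 1.6
eef_pos: [0.3829, 0.3089, 0.2652]
tcp_rot: [-0.0, -0.073, 0.997, -0.0]
wrist_force: [1.0, 0.1, -0.2]
width: 0.0852
grip_force: 0.0
```

send_rows([
  [0.085,-0.0077,-0.0386,0,0],
  [0.085,-0.0077,-0.0386,0,0],
  [0.085,-0.0077,-0.0386,0,0],
  [0.085,-0.0077,-0.0386,0,0],
  [0.085,-0.0077,-0.0386,0,0],
])

```text
t: 2.1
eef_pos: [0.4496, 0.1239, 0.2653]
tcp_rot: [0.0, -0.073, 0.997, 0.0]
wrist_force: [1.0, 0.5, -0.2]
width: 0.0852
grip_force: 0.0
```

send_rows([
  [0.085,-0.0077,-0.0386,0,0],
  [0.085,-0.0077,-0.0386,0,0],
  [0.085,-0.0077,-0.0386,0,0],
  [0.085,-0.0077,-0.0386,0,0],
  [0.085,0,0,0,0],
])

```text
t: 2.6
eef_pos: [0.5043, -0.029, 0.2655]
tcp_rot: [0.001, -0.068, 0.998, -0.002]
wrist_force: [0.0, 0.2, 0.1]
width: 0.085
grip_force: 0.0
```

```bash
cat >> h.py <<'E'
def yaw():
    M=q2R(r.state()['tcp_rot']); return np.degrees(np.arctan2(M[1,1],M[0,1])),M
def go(p,yw=None):
    "print remaining move to TCP p (m) with tool-y yaw yw (deg): turn first, then shifts"
    s=r.state();y0,M=yaw();yw=y0 if yw is None else yw
    t=-np.radians((yw-y0+90)%180-90)
    a=y0-np.degrees(t);c,k=np.cos(np.radians(a)),np.sin(np.radians(a))
    d=np.array(p)-s['eef_pos'];ty=np.array([c,k]);tx=np.array([-k,c])
    print('t%.1f pos %s yaw %.1f w %.4f gf %.0f F %s | turn %.3f shift x %.4f y %.4f z %.4f'%(s['t'],np.round(s['eef_pos'],4),y0,s['width'],s['grip_force'],np.round(s['wrist_force'],1),t,d[:2]@tx,d[:2]@ty,-d[2]))
E
python3 - <<'E'
from h import *
print(r.tip_reach, M:=yaw()[1])
im,d,c=grab('wrist','w1.png');p=pts(d,c)
np.savez('w1.npz',im=im,d=d,p=p);print(c['eye'])
hsv=cv2.cvtColor(im,cv2.COLOR_RGB2HSV);H,S=hsv[...,0],hsv[...,1]
m=(H>45)&(H<85)&(S>110)&(p[...,2]<.05)
q=p[m];rc=cv2.minAreaRect((q[:,:2]*1000).astype(np.float32));print(rc,np.median(q[:,2]))
m2=(p[...,2]>.009)&(p[...,2]<.03)&(abs(p[...,0]-.53)<.13)&(abs(p[...,1]+.06)<.05)
q=p[m2];rc=cv2.minAreaRect((q[:,:2]*1000).astype(np.float32));print(rc)
print(r.state()['joints'])
go([.5156,-.0601,.0195],98.6)
E
```

```text
0.014 [[-0.99068965 -0.13612598  0.0019314 ]
 [-0.13613143  0.99068611 -0.00304362]
 [-0.0014991  -0.00327821 -0.9999935 ]]
[ 0.4362764  -0.03796807  0.39477808]
((492.36566162109375, -64.56925964355469), (98.67045593261719, 27.911823272705078), 9.709673881530762) 0.018533767330591755
((527.2304077148438, -58.646263122558594), (169.80828857421875, 28.00322914123535), 9.712697982788086)
[-0.13208259  0.28912388  0.11506504  2.08371319 -0.04550727  0.77076177
  1.7219688 ]
t2.6 pos [ 0.5034 -0.0258  0.2653] yaw 98.0 w 0.0850 gf 0 F [ 0.   1.1 -0.1] | turn -0.010 shift x -0.0070 y -0.0357 z 0.2458
```

View pics/w1.png

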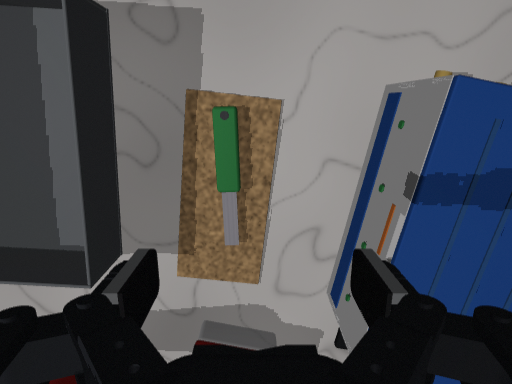

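send_rows([
  [0.06,-0.0026,-0.0121,0.03,-0.03],
  [0.06,-0.0026,-0.0121,0.04,0],
  [0.06,-0.0026,-0.012,0.04,0],
  [0.06,0,0,0.04,0],
  [0.06,0,0,0.04,0],
])

```text
t: 3.15
eef_pos: [0.5167, -0.0559, 0.074]
tcp_rot: [0.0, -0.089, 0.996, 0.0]
wrist_force: [0.6, -0.0, 0.0]
width: 0.06
grip_force: 0.0
```

send_rows([
  [0.06,0,0,0.02,0],
  [0.06,0,0,0,0],
  [0.06,0,0,0,0],
  [0.06,0,0,0,0],
  [0.06,0,0,0,0],
])

```text
t: 3.65
eef_pos: [0.5177, -0.0568, 0.0568]
tcp_rot: [0.001, -0.089, 0.996, -0.0]
wrist_force: [-0.1, -0.9, 0.5]
width: 0.0603
grip_force: 0.0
```

```bash
python3 - <<'E'
from h import *
im,d,c=grab('wrist','w2.png');p=pts(d,c)
hsv=cv2.cvtColor(im,cv2.COLOR_RGB2HSV);H,S=hsv[...,0],hsv[...,1]
m=(H>45)&(H<85)&(S>110)&(p[...,2]<.05)
q=p[m];print(len(q));rc=cv2.minAreaRect((q[:,:2]*1000).astype(np.float32));print(rc,np.median(q[:,2]))
go([.5172,-.0602,.0195],99.7)
E
```

```text
8882
((492.09649658203125, -64.6832275390625), (98.54924011230469, 27.814678192138672), 9.712164878845215) 0.018553910457181827
t3.7 pos [ 0.5176 -0.0569  0.0567] yaw 100.3 w 0.0600 gf 0 F [-0.6 -0.7 -0.2] | turn 0.010 shift x 0.0009 y -0.0032 z 0.0372
```

send_rows([
  [0.06,0.0009,-0.0032,0.017,0.01],
  [0.06,0,0,0.015,0],
  [0.06,0,0,0.005,0],
  [0.06,0,0,0,0],
  [0.045,0,0,0,0],
])

```text
t: 4.2
eef_pos: [0.5167, -0.0603, 0.0189]
tcp_rot: [0.0, -0.085, 0.996, -0.0]
wrist_force: [0.1, 0.6, -0.5]
width: 0.0468
grip_force: 0.0
```

send_rows([
  [0.035,0,0,0,0],
  [0.024,0,0,0,0],
  [0.02,0,0,0,0],
  [0.02,0,0,0,0],
  [0.02,0,0,0,0],
], grip_force=110)

```text
t: 4.7
eef_pos: [0.5169, -0.0603, 0.0195]
tcp_rot: [0.001, -0.085, 0.996, -0.0]
wrist_force: [-1.9, 0.6, 6.8]
width: 0.0249
grip_force: 108.4
```

```bash
python3 - <<'E'
from h import *
go([.5172,-.0602,.0195],99.7)
E
```

```text
t4.7 pos [ 0.5169 -0.0603  0.0195] yaw 99.7 w 0.0249 gf 108 F [-1.9  0.6  6.8] | turn -0.000 shift x -0.0003 y 0.0001 z 0.0000
```

send_rows([
  [0.02,0,0,-0.02,0],
  [0.02,0,0,-0.04,0],
  [0.02,0,0,-0.04,0],
  [0.02,0,0,-0.04,0],
  [0.02,0,0,-0.04,0],
])

```text
t: 5.2
eef_pos: [0.5157, -0.0603, 0.2002]
tcp_rot: [0.0, -0.084, 0.996, 0.0]
wrist_force: [0.4, 0.8, -1.4]
width: 0.0251
grip_force: 108.6
```

send_rows([
  [0.02,0,0,-0.04,-0.12],
  [0.02,0,0,0,-0.12],
  [0.02,0,0,0,-0.12],
  [0.02,0,0,0,-0.12],
  [0.02,0,0,0,-0.12],
])

```text
t: 5.7
eef_pos: [0.5158, -0.0603, 0.2387]
tcp_rot: [0.0, -0.377, 0.926, -0.0]
wrist_force: [-0.7, 0.5, -0.5]
width: 0.0249
grip_force: 108.6
```

send_rows([
  [0.02,0,0,0,-0.12],
  [0.02,0,0,0,-0.12],
  [0.02,0,0,0,-0.12],
  [0.02,0,0,0,-0.12],
  [0.02,0,0,0,0],
])

```text
t: 6.2
eef_pos: [0.5158, -0.0604, 0.2384]
tcp_rot: [-0.0, -0.585, 0.811, 0.0]
wrist_force: [0.3, -0.2, -0.9]
width: 0.025
grip_force: 108.6
```

```bash
python3 - <<'E'
from h import *
print(r.state()['joints'])
im,d,c=grab('wrist','w3.png');np.savez('w3.npz',im=im,d=d,p=pts(d,c))
print(c['eye'])
go([.5252,-.0255,.18],176.9)
im,d,c=grab('top','t1.png');p=pts(d,c)
np.savez('t1.npz',im=im,d=d,p=p)
E
```

```text
[ 0.15220977  0.34785668 -0.15605986  2.07019107  0.07939309  0.72927418
  2.76571163]
[ 0.49453499 -0.12593816  0.3677628 ]
t6.2 pos [ 0.5158 -0.0605  0.2384] yaw 161.4 w 0.0250 gf 109 F [ 0.4 -0.   0.1] | turn -0.270 shift x -0.0354 y -0.0075 z 0.0584
```

View pics/w3.png

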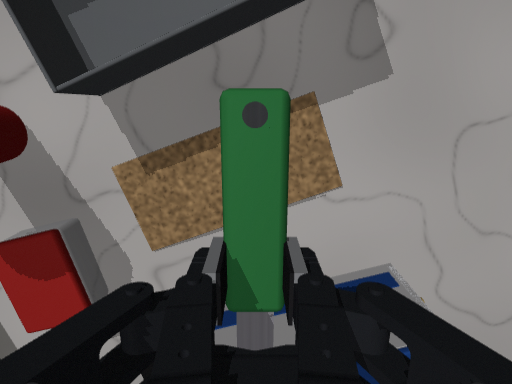

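```bash
python3 - <<'E'
from h import *
z=np.load('w1.npz');im=z['im'];p=z['p']
hsv=cv2.cvtColor(im,cv2.COLOR_RGB2HSV);H,S=hsv[...,0],hsv[...,1]
m=(H>5)&(H<20)&(S>150)&(np.arange(512)[None]>350)&(p[...,2]>.08)
q=p[m];print(len(q),np.round(q.min(0),4),np.round(q.max(0),4),np.median(q,0))
f=(p[...,2]>.03)&(p[...,2]<.115)&(p[...,1]>.07)&(p[...,1]<.13)&(p[...,0]>.4)&(p[...,0]<.67)
q=p[f];a=np.polyfit(q[:,0],q[:,1],1)
for _ in range(3):
    e=q[:,1]-np.polyval(a,q[:,0]);k=abs(e)<.004;a=np.polyfit(q[k,0],q[k,1],1)
print('front',a,np.degrees(np.arctan(a[0])),k.sum(),'y at .532',np.polyval(a,.532), e[k].std())
z=np.load('top0.npz');im=z['im'];p=z['p']
hsv=cv2.cvtColor(im,cv2.COLOR_RGB2HSV);H,S=hsv[...,0],hsv[...,1]
m=((H>105)&(H<125)&(S>150)&(np.arange(512)[None]>100)&(np.arange(384)[:,None]<250)).astype(np.uint8)
c=optics.camera_params('top');K=np.array(c['K']);A=att(c)
# back-project mask contour to plane z=.14
n,l,st,_=cv2.connectedComponentsWithStats(m);i=1+np.argmax(st[1:,4])
ct=max(cv2.findContours((l==i).astype(np.uint8),0,1)[0],key=len)[:,0].astype(float)
ray=np.stack([(ct[:,0]-K[0,2])/K[0,0],-(ct[:,1]-K[1,2])/K[1,1],-np.ones(len(ct))],-1)@A.T
P=np.array(c['eye'])+ray*((.14-c['eye'][2])/ray[:,2])[:,None]
print(cv2.minAreaRect((P[:,:2]*1000).astype(np.float32)))
E
```

```text
198 [ 0.4363 -0.038   0.1052] [0.5565 0.1001 0.3948] [0.53073599 0.09784131 0.11013876]
front [-0.05347699  0.12674231] -3.0610899180631765 8161 y at .532 0.09829255728287814 0.0007515999542247441
((535.3162231445312, 173.819091796875), (146.24755859375, 273.4338684082031), 86.80957794189453)
```

send_rows([
  [0.02,-0.02,0.0018,0.02,0],
  [0.02,-0.0202,0.0019,0.02,0],
  [0.02,0,0,0.02,-0.09],
  [0.02,0,0,0.02,-0.09],
  [0.02,0,0,0,-0.09],
])

```text
t: 6.8
eef_pos: [0.5235, -0.0208, 0.1559]
tcp_rot: [-0.002, -0.69, 0.724, 0.002]
wrist_force: [0.1, 0.8, -1.2]
width: 0.025
grip_force: 108.6
```

send_rows([
  [0.02,0,0,0.02,0],
  [0.02,0,0,0,0],
  [0.02,0,0,0,0],
  [0.02,0,0,0,0],
  [0.02,0,0,0,0],
])

```text
t: 7.3
eef_pos: [0.5261, -0.021, 0.1391]
tcp_rot: [0.001, -0.688, 0.725, -0.001]
wrist_force: [0.4, 0.9, -1.2]
width: 0.0261
grip_force: 73.0
```

```bash
python3 - <<'E'
from h import *
print(r.state()['joints'])
go([.5251,-.0213,.136],176.94)
for n in ['scene','top']:
    im,d,c=grab(n,n+'2.png');p=pts(d,c)
    s=np.array([.5251,-.0213]);u=np.array([.0534,.9986])
    al=(p[...,:2]-s)@u; la=(p[...,:2]-s)@np.array([u[1],-u[0]])
    m=(al>.035)&(al<.11)&(abs(la)<.012)&(p[...,2]>.09)&(p[...,2]<.16)
    q=p[m];print(n,m.sum(),np.round(np.percentile(q[:,2],[10,50,90]),4),'along',al[m].min(),al[m].max(),'lat',np.percentile(la[m],[2,50,98]))
    if n=='scene':
        a=cv2.resize(im[160:280,180:330],None,fx=5,fy=5,interpolation=cv2.INTER_CUBIC);cv2.imwrite('pics/c2.png',a[...,::-1])
E
```

```text
[ 0.10302994  0.50835739 -0.19942693  2.13018781  0.19636077  0.51829719
  2.84693098]
t7.3 pos [ 0.5261 -0.021   0.1391] yaw 177.0 w 0.0261 gf 73 F [ 0.4  0.9 -1.2] | turn 0.001 shift x 0.0004 y 0.0009 z 0.0031
scene 81 [0.1311 0.1332 0.136 ] along 0.03556548597543546 0.09595798785081643 lat [-0.00690646  0.00281281  0.01149465]
top 120 [0.1267 0.1316 0.1356] along 0.03508539559146529 0.09362651873610768 lat [-0.00775319  0.00103397  0.00931427]
```

View pics/c2.png

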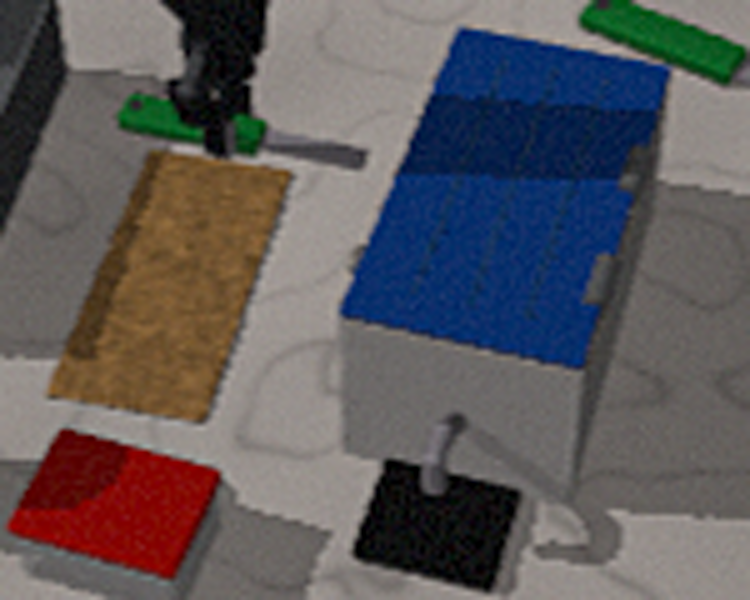

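send_rows([
  [0.02,0.0004,0.0009,0.0031,0],
  [0.02,0,0,0,0],
  [0.02,0,0,0,0],
  [0.02,0,0,0,0],
  [0.02,0,0,0,0],
], grip_force=115)

```text
t: 7.9
eef_pos: [0.5247, -0.0214, 0.1352]
tcp_rot: [0.0, -0.689, 0.725, -0.0]
wrist_force: [0.0, 0.4, -1.7]
width: 0.025
grip_force: 113.3
```

```bash
python3 - <<'E'
from h import *
go([.5251,-.0213,.136],176.94)
for n in ['scene','top']:
    im,d,c=grab(n);p=pts(d,c)
    s=np.array([.5251,-.0213]);u=np.array([.0534,.9986])
    al=(p[...,:2]-s)@u; la=(p[...,:2]-s)@np.array([u[1],-u[0]])
    m=(al>.03)&(al<.11)&(abs(la)<.012)&(p[...,2]>.09)&(p[...,2]<.16)
    q=p[m];b=np.polyfit(al[m],q[:,2],1);print(n,m.sum(),np.round(np.percentile(q[:,2],[10,50,90]),4),'along',al[m].max(),'slope',b,'lat',np.percentile(la[m],[2,50,98]))
E
```

```text
t7.9 pos [ 0.5247 -0.0214  0.1352] yaw 177.0 w 0.0250 gf 113 F [ 0.   0.4 -1.7] | turn 0.002 shift x -0.0001 y -0.0004 z -0.0008
scene 88 [0.1264 0.1288 0.1313] along 0.09540477498783835 slope [0.00863094 0.12820283] lat [-0.00985498  0.00155519  0.00951   ]
top 128 [0.1225 0.1268 0.1304] along 0.09358385350735883 slope [0.01083123 0.12593056] lat [-0.00925823 -0.00041323  0.00865869]
```

send_rows([
  [0.02,-0.01,-0.0004,-0.0008,0],
  [0.02,-0.01,0,0,0],
  [0.02,-0.008,0,0,0],
  [0.02,-0.006,0,0,0],
  [0.02,0,0,0,0],
])

```text
t: 8.5
eef_pos: [0.5269, 0.0144, 0.136]
tcp_rot: [0.0, -0.69, 0.724, 0.0]
wrist_force: [-0.2, -0.2, -0.2]
width: 0.0249
grip_force: 113.3
```

send_rows([
  [0.02,-0.006,0,0,0],
  [0.02,-0.006,0,0,0],
  [0.02,-0.005,0,0,0],
  [0.02,-0.004,0,0,0],
  [0.02,0,0,0,0],
])

```text
t: 9.0
eef_pos: [0.5279, 0.0344, 0.1361]
tcp_rot: [0.0, -0.689, 0.725, 0.0]
wrist_force: [-0.4, -0.3, -1.7]
width: 0.0247
grip_force: 113.3
```

```bash
python3 - <<'E'
from h import *
go([.5251,-.0213,.136],176.94);print(r.state()['joints'][6])
u=np.array([.0534,.9986]);n=np.array([.5315,.0985])
s=r.state()['eef_pos'];print('tip in',(s[:2]+.095*u-n)@u)
E
```

```text
t9.0 pos [0.5279 0.0344 0.1361] yaw 177.1 w 0.0247 gf 113 F [-0.4 -0.3 -1.7] | turn 0.003 shift x 0.0558 y -0.0001 z 0.0001
2.7495911387441327
tip in 0.030809478150322957
```

send_rows([
  [0.02,0,0,-0.004,0],
  [0.02,-0.0001,0,-0.005,0],
  [0.02,-0.0003,0,-0.005,0],
  [0.02,-0.0006,0,-0.005,0],
  [0.02,-0.0008,0,-0.005,0],
])

```text
t: 9.5
eef_pos: [0.5274, 0.035, 0.1603]
tcp_rot: [-0.0, -0.689, 0.725, 0.0]
wrist_force: [-0.5, 1.2, -4.2]
width: 0.0247
grip_force: 113.4
```

```bash
python3 - <<'E'
from h import *
go([.5251,-.0213,.136],176.94)
im,d,c=grab('scene','s3.png');p=pts(d,c)
cv2.imwrite('pics/c3.png',cv2.resize(im[130:270,180:340],None,fx=4,fy=4)[...,::-1])
E
```

```text
t9.5 pos [0.5274 0.035  0.1603] yaw 177.0 w 0.0247 gf 113 F [-0.5  1.2 -4.2] | turn 0.002 shift x 0.0564 y -0.0007 z 0.0243
```

View pics/c3.png

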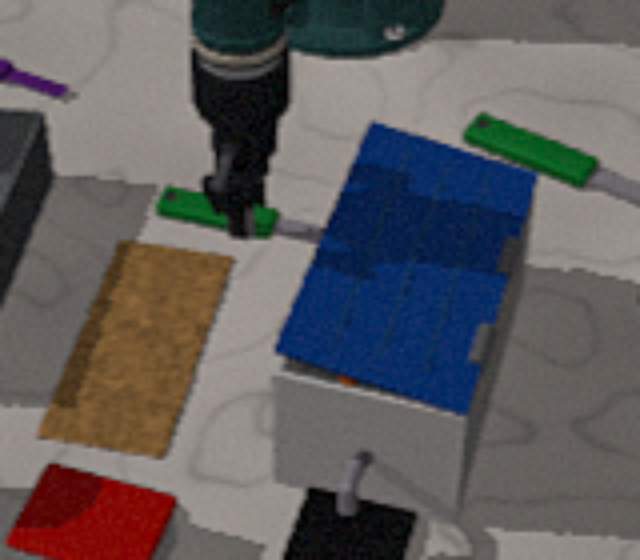

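send_rows([
  [0.02,-0.0025,0,-0.01,0],
  [0.02,-0.003,0,-0.01,0],
  [0.02,-0.004,0,-0.0096,0],
  [0.02,-0.0048,0,-0.0092,0],
  [0.02,-0.0056,0,-0.0087,0],
])

```text
t: 10.05
eef_pos: [0.5286, 0.0546, 0.2085]
tcp_rot: [-0.001, -0.689, 0.725, -0.0]
wrist_force: [-1.2, -3.1, -2.4]
width: 0.025
grip_force: 113.8
```

send_rows([
  [0.02,-0.0063,0,-0.0082,0],
  [0.02,-0.007,0,-0.0077,0],
  [0.02,-0.0077,0,-0.007,0],
  [0.02,-0.0083,0,-0.0063,0],
  [0.02,-0.0088,0,-0.0056,0],
])

```text
t: 10.55
eef_pos: [0.5313, 0.0941, 0.2431]
tcp_rot: [0.0, -0.689, 0.725, -0.0]
wrist_force: [-1.3, -3.3, -0.7]
width: 0.0249
grip_force: 114.2
```

```bash
cat >> h.py <<'E'
C=np.array([.5355,.1734]);TH=np.radians(-3.06)   # purifier centre, yaw
ux=np.array([np.cos(TH),np.sin(TH)]);uy=np.array([-np.sin(TH),np.cos(TH)])
def P(x,y): return C+x*ux+y*uy
def inp(p): q=p[...,:2]-C; return q@ux,q@uy
def angle(n='scene'):
    im,d,c=grab(n);p=pts(d,c);X,Y=inp(p);Z=p[...,2]
    h=cv2.cvtColor(im,cv2.COLOR_RGB2HSV)
    m=(h[...,0]>103)&(h[...,0]<127)&(h[...,1]>120)&(abs(X)<.14)&(Z>.13)&(Z<.31)&(Y>-.09)&(Y<.17)
    y=.075-Y[m];z=Z[m]-.132;k=np.hypot(y,z)>.05
    print(n,'cover ang deg',m.sum(),np.round(np.percentile(np.degrees(np.arctan2(z,y)[k]),[20,50,80]),1),'zmax',np.percentile(Z[m],99))
    return im,p
E
python3 - <<'E'
from h import *
go([.5251,-.0213,.136],176.94)
angle();angle('top')
E
```

```text
t10.6 pos [0.5313 0.0941 0.2431] yaw 177.0 w 0.0249 gf 114 F [-1.3 -3.3 -0.7] | turn 0.002 shift x 0.1156 y 0.0000 z 0.1071
scene cover ang deg 2022 [63.4 64.6 67. ] zmax 0.2668758988271485
top cover ang deg 1894 [64.  65.  66.9] zmax 0.26936529713301055
```

send_rows([
  [0.02,-0.0092,0,-0.0048,0],
  [0.02,-0.0096,0,-0.004,0],
  [0.02,-0.0099,0,-0.003,0],
  [0.02,-0.0102,0,-0.0021,0],
  [0.02,-0.0103,0,-0.0013,0],
])

```text
t: 11.15
eef_pos: [0.5341, 0.1437, 0.258]
tcp_rot: [0.001, -0.689, 0.725, -0.0]
wrist_force: [0.7, -3.6, -1.2]
width: 0.0247
grip_force: 114.3
```

send_rows([
  [0.02,-0.0104,0,0,0],
  [0.02,-0.0104,0,0,0],
  [0.02,-0.0104,0,0,0],
  [0.02,-0.0104,0,0,0],
  [0.02,0,0,0,0],
])

```text
t: 11.65
eef_pos: [0.5348, 0.187, 0.2572]
tcp_rot: [0.0, -0.69, 0.724, 0.001]
wrist_force: [-0.5, -0.1, -0.6]
width: 0.0248
grip_force: 114.2
```

```bash
python3 - <<'E'
from h import *
go([.5251,-.0213,.136],176.94)
angle();angle('top')
E
```

```text
t11.7 pos [0.5348 0.187  0.2572] yaw 177.2 w 0.0248 gf 114 F [-0.5 -0.1 -0.6] | turn 0.005 shift x 0.2085 y -0.0014 z 0.1212
scene cover ang deg 625 [106.1 106.3 106.8] zmax 0.27886111669154307
top cover ang deg 1361 [105.4 106.1 106.9] zmax 0.278040766846973
```

send_rows([
  [0.02,0.025,0,0,0],
  [0.02,0.035,0,0,0],
  [0.02,0.035,0,0,0],
  [0.02,0.035,0,0,0],
  [0.02,0.035,0,0,0],
])

```text
t: 12.25
eef_pos: [0.5269, 0.0182, 0.2577]
tcp_rot: [0.001, -0.689, 0.725, 0.0]
wrist_force: [0.1, 0.2, -1.6]
width: 0.025
grip_force: 114.2
```

send_rows([
  [0.02,0.035,0,0,0],
  [0.02,0.03,0,0,0],
  [0.02,0.017,0,0,0],
  [0.02,0,0,0,0.1435],
  [0.02,0,0,0,0.1435],
])

```text
t: 12.75
eef_pos: [0.5227, -0.0636, 0.2576]
tcp_rot: [0.0, -0.574, 0.819, 0.0]
wrist_force: [-0.0, 0.5, -1.5]
width: 0.0247
grip_force: 114.2
```

send_rows([
  [0.02,0,0,0,0.1435],
  [0.02,0,0,0,0.1435],
  [0.02,0,0,0,0.1435],
  [0.02,0,0,0,0.1435],
  [0.02,0,0,0,0.1435],
])

```text
t: 13.25
eef_pos: [0.5229, -0.0623, 0.2577]
tcp_rot: [0.0, -0.252, 0.968, 0.0]
wrist_force: [0.2, 0.1, -1.1]
width: 0.025
grip_force: 114.2
```

send_rows([
  [0.02,0,0,0.02,0.1435],
  [0.02,0,0,0.03,0.1435],
  [0.02,0,0,0.03,0.1435],
  [0.02,0,0,0.03,0],
  [0.02,0,0,0.02,0],
])

```text
t: 13.75
eef_pos: [0.5223, -0.062, 0.1259]
tcp_rot: [-0.001, -0.042, 0.999, 0.0]
wrist_force: [-0.4, 0.2, -0.7]
width: 0.0252
grip_force: 114.2
```

send_rows([
  [0.02,0,0,0.02,0],
  [0.02,0,0,0.02,0],
  [0.02,0,0,0,0],
  [0.02,0,0,0,0],
  [0.02,0,0,0,0],
])

```text
t: 14.25
eef_pos: [0.5237, -0.0627, 0.0885]
tcp_rot: [0.001, -0.042, 0.999, 0.0]
wrist_force: [-0.1, 0.0, -0.3]
width: 0.0247
grip_force: 114.2
```

```bash
python3 - <<'E'
from h import *
go([.5377,-.058,.0205],95)
im,d,c=grab('scene');p=pts(d,c);h=cv2.cvtColor(im,cv2.COLOR_RGB2HSV)
s=r.state()['eef_pos']
m=(h[...,0]>45)&(h[...,0]<85)&(h[...,1]>110)&(np.hypot(p[...,0]-s[0],p[...,1]-s[1])<.09)&(p[...,2]>.02)
q=p[m];print(m.sum(),np.percentile(q[:,2],[10,50,80,95]));print(cv2.minAreaRect((q[:,:2]*1000).astype(np.float32)))
angle()
E
```

```text
t14.2 pos [ 0.5237 -0.0627  0.0885] yaw 94.8 w 0.0247 gf 114 F [-0.1  0.  -0.3] | turn -0.003 shift x -0.0143 y 0.0035 z 0.0680
312 [0.08702881 0.3660487  0.5400069  0.64425026]
((505.88568115234375, -45.188262939453125), (100.66255187988281, 130.59796142578125), 74.14913940429688)
scene cover ang deg 637 [106.1 106.3 106.8] zmax 0.2785124950538872
```

send_rows([
  [0.02,-0.0143,0.0035,0.02,0],
  [0.02,0,0,0.02,0],
  [0.02,0,0,0.015,0],
  [0.02,0,0,0.008,0],
  [0.02,0,0,0.0045,0],
])

```text
t: 14.85
eef_pos: [0.5363, -0.0582, 0.0195]
tcp_rot: [-0.001, -0.042, 0.999, -0.0]
wrist_force: [-1.0, -0.7, 5.2]
width: 0.025
grip_force: 115.1
```

send_rows([
  [0.02,0,0,0,0],
  [0.02,0,0,0.0005,0],
  [0.03,0,0,0,0],
  [0.045,0,0,0,0],
  [0.06,0,0,0,0],
], grip_force=40)

```text
t: 15.35
eef_pos: [0.5371, -0.0581, 0.0198]
tcp_rot: [0.0, -0.042, 0.999, -0.0]
wrist_force: [0.7, 0.9, -0.6]
width: 0.0579
grip_force: 0.0
```

send_rows([
  [0.06,0,0,-0.01,0],
  [0.06,0,0,-0.03,0],
  [0.07,0,0,-0.05,0],
  [0.07,0,0,-0.05,0],
  [0.07,0,0,-0.05,0],
])

```text
t: 15.85
eef_pos: [0.5362, -0.058, 0.212]
tcp_rot: [0.0, -0.042, 0.999, 0.0]
wrist_force: [0.8, 0.0, -0.3]
width: 0.0701
grip_force: 0.0
```

send_rows([
  [0.07,0,0.04,-0.03,0],
  [0.07,0,0.04,0,0],
  [0.07,0,0.04,0,0],
  [0.07,0,0.04,0,0],
  [0.07,0,0,0,0],
])

```text
t: 16.35
eef_pos: [0.5224, 0.1088, 0.2404]
tcp_rot: [0.001, -0.047, 0.999, 0.002]
wrist_force: [0.6, 0.1, -0.3]
width: 0.0699
grip_force: 0.0
```

```bash
python3 - <<'E'
from h import *
go([*P(0,-.0),.25],86.94);print(r.state()['joints'])
im,d,c=grab('wrist','w4.png');np.savez('w4.npz',im=im,d=d,p=pts(d,c))
im,d,c=grab('top','t4.png');p=pts(d,c);np.savez('t4.npz',im=im,d=d,p=p)
h=cv2.cvtColor(im,cv2.COLOR_RGB2HSV)
m=(h[...,0]>45)&(h[...,0]<85)&(h[...,1]>110)&(p[...,1]<0)&(p[...,1]>-.13)&(p[...,0]>.4)&(p[...,2]<.05)
q=p[m];print(m.sum(),np.median(q[:,2]),cv2.minAreaRect((q[:,:2]*1000).astype(np.float32)))
E
```

```text
t16.4 pos [0.5224 0.1088 0.2404] yaw 95.4 w 0.0699 gf 0 F [ 0.6  0.1 -0.3] | turn 0.148 shift x -0.0097 y 0.0653 z -0.0096
[-0.3680882   0.35900664  0.1030332   2.04871247 -0.05954403  0.73460537
  1.43827455]
234 0.016918569318472132 ((511.51953125, -59.48518753051758), (98.50516510009766, 25.487621307373047), 5.0064311027526855)
```

View pics/w4.png

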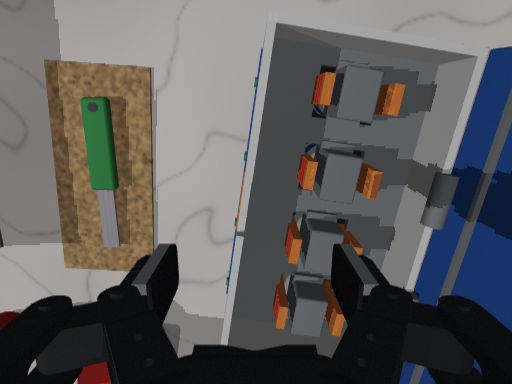

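View pics/t4.png

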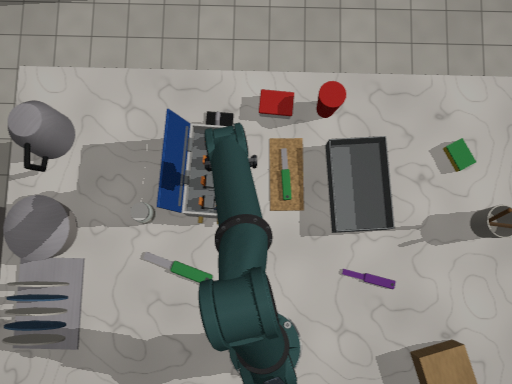

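```bash
python3 - <<'E'
from h import *
z=np.load('w4.npz');p=z['p'];im=z['im'];X,Y=inp(p);Z=p[...,2]
h=cv2.cvtColor(im,cv2.COLOR_RGB2HSV)
o=(h[...,0]<20)&(h[...,1]>150)&(abs(X)<.135)&(abs(Y)<.06)&(Z>.085)
for b in [-.096,-.032,.032,.096]:
    m=(abs(X-b)<.028)&(abs(Y)<.022)&(Z>.114)&(Z<.126)&~o
    k=o&(abs(X-b)<.028);f=k&(Y<0)&(Z>.118);g=k&(Y>0)&(Z>.118)
    print(b,m.sum(),'X',np.percentile(X[m],[2,98]),'Y',np.percentile(Y[m],[2,98]),'z',np.median(Z[m]),'tabs',f.sum(),g.sum(),[np.round(np.percentile(Y[q],[5,95]),4) for q in (f,g) if q.sum()])
for b in [.096,.032,-.032,-.096]: go([*P(b,0),.25],86.94)
im,p=angle('top')
m=(p[...,2]>.075)&(p[...,2]<.095)&(p[...,0]>.3)&(p[...,0]<.75)&(p[...,1]<-.12)&(p[...,1]>-.5)&(np.arange(384)[:,None]>125)
print(cv2.minAreaRect((p[m][:,:2]*1000).astype(np.float32)))
E
```

```text
-0.096 2127 X [-0.11369192 -0.07759942] Y [-0.01387387  0.012977  ] z 0.12051345363584534 tabs 407 439 [array([-0.029 , -0.0218]), array([0.0213, 0.0286])]
-0.032 1750 X [-0.05044517 -0.01406989] Y [-0.01388303  0.01297081] z 0.12059529570942897 tabs 347 364 [array([-0.029 , -0.0218]), array([0.0214, 0.0286])]
0.032 1264 X [0.01317899 0.04956403] Y [-0.01376062  0.01157336] z 0.12057810974953065 tabs 294 72 [array([-0.0289, -0.0217]), array([0.0218, 0.0287])]
0.096 1292 X [0.0769544  0.11351892] Y [-0.0137328   0.01306408] z 0.12065113553056254 tabs 259 263 [array([-0.0289, -0.0217]), array([0.0216, 0.0285])]
t16.4 pos [0.5229 0.1025 0.2401] yaw 95.0 w 0.0701 gf 0 F [-0.7 -1.3 -0.9] | turn 0.141 shift x -0.1048 y 0.0715 z -0.0099
t16.4 pos [0.5229 0.1025 0.2401] yaw 95.0 w 0.0701 gf 0 F [-0.7 -1.3 -0.9] | turn 0.141 shift x -0.0408 y 0.0715 z -0.0099
t16.4 pos [0.5229 0.1025 0.2401] yaw 95.0 w 0.0701 gf 0 F [-0.7 -1.3 -0.9] | turn 0.141 shift x 0.0232 y 0.0715 z -0.0099
t16.4 pos [0.5229 0.1025 0.2401] yaw 95.0 w 0.0701 gf 0 F [-0.7 -1.3 -0.9] | turn 0.141 shift x 0.0872 y 0.0715 z -0.0099
top cover ang deg 2054 [105.4 106.  106.8] zmax 0.2779689925150187
((511.66253662109375, -288.47662353515625), (290.8249206542969, 182.86056518554688), 4.520813941955566)
```

send_rows([
  [0.072,0,0,0,0.141],
  [0.072,-0.035,0.024,0,0],
  [0.072,-0.035,0.024,0,0],
  [0.072,-0.035,0.0235,0,0],
  [0.072,0,0,0,0],
])

```text
t: 17.0
eef_pos: [0.6374, 0.1686, 0.2398]
tcp_rot: [0.003, 0.028, 1.0, 0.001]
wrist_force: [-0.4, -0.1, 0.7]
width: 0.072
grip_force: 0.0
```

send_rows([
  [0.072,0,0,0,0],
  [0.072,0,0,0.03,0],
  [0.072,0,0,0.03,0],
  [0.072,0,0,0,0],
  [0.072,0,0,0,0],
])

```text
t: 17.5
eef_pos: [0.6313, 0.1648, 0.1796]
tcp_rot: [-0.001, 0.029, 1.0, -0.001]
wrist_force: [0.9, -0.3, 0.7]
width: 0.072
grip_force: 0.0
```

```bash
python3 - <<'E'
from h import *
go([*P(.096,-.0002),.104],86.94);print(r.state()['joints'])
E
```

```text
t17.5 pos [0.6313 0.1648 0.1796] yaw 86.6 w 0.0720 gf 0 F [ 0.9 -0.3  0.7] | turn -0.005 shift x 0.0002 y 0.0033 z 0.0756
[-0.41349218  0.57830373  0.12866709  1.83326137 -0.10328958  0.73853174
  1.28296438]
```

send_rows([
  [0.072,0,0.0033,0.015,-0.005],
  [0.072,0,0,0.025,0],
  [0.072,0,0,0.022,0],
  [0.072,0,0,0.0136,0],
  [0.072,0,0,0,0],
])

```text
t: 18.0
eef_pos: [0.6313, 0.1699, 0.1024]
tcp_rot: [-0.001, 0.026, 1.0, -0.0]
wrist_force: [-0.4, 0.5, -0.1]
width: 0.0722
grip_force: 0.0
```

send_rows([
  [0.06,0,0,0,0],
  [0.05,0,0,0,0],
  [0.042,0,0,0,0],
  [0.036,0,0,0,0],
  [0.036,0,0,0,0],
], grip_force=60)

```text
t: 18.5
eef_pos: [0.6337, 0.1691, 0.1082]
tcp_rot: [0.001, 0.026, 1.0, 0.0]
wrist_force: [-5.0, -2.7, 16.6]
width: 0.0382
grip_force: 59.7
```

send_rows([
  [0.036,0,0,0,0],
  [0.036,0,0,-0.01,0],
  [0.036,0,0,-0.01,0],
  [0.036,0,0,-0.01,0],
  [0.036,0,0,0,0],
])

```text
t: 19.0
eef_pos: [0.6338, 0.1707, 0.1358]
tcp_rot: [0.002, 0.026, 1.0, 0.001]
wrist_force: [-0.1, -0.3, -2.5]
width: 0.0376
grip_force: 61.0
```

```bash
python3 - <<'E'
from h import *
go([*P(.096,-.0002),.104],86.94)
im,p=angle('scene')
cv2.imwrite('pics/c5.png',cv2.resize(im[120:270,200:350],None,fx=4,fy=4)[...,::-1])
E
```

```text
t19.0 pos [0.6338 0.1707 0.1358] yaw 87.0 w 0.0376 gf 61 F [-0.1 -0.3 -2.5] | turn 0.002 shift x 0.0023 y -0.0027 z 0.0318
scene cover ang deg 703 [106.  106.2 106.7] zmax 0.2870699738271924
```

View pics/c5.png

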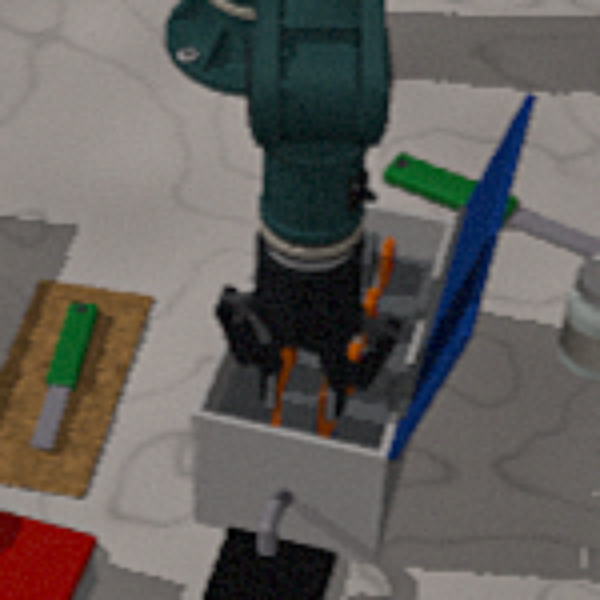

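send_rows([
  [0.036,0,0,-0.015,0],
  [0.036,0,0,-0.025,0],
  [0.036,0,0,-0.03,0],
  [0.036,0,0,-0.03,0],
  [0.036,0,0,-0.03,0],
])

```text
t: 19.55
eef_pos: [0.6319, 0.1699, 0.2653]
tcp_rot: [-0.0, 0.026, 1.0, -0.0]
wrist_force: [0.1, 0.6, -2.4]
width: 0.0376
grip_force: 61.0
```

```bash
python3 - <<'E'
from h import *
go([.6,-.28,.27],94.5)
im,p=angle('scene')
cv2.imwrite('pics/c6.png',cv2.resize(im[100:270,170:340],None,fx=3.5,fy=3.5)[...,::-1])
E
```

```text
t19.6 pos [0.6319 0.1699 0.2653] yaw 87.0 w 0.0376 gf 61 F [ 0.1  0.6 -2.4] | turn -0.130 shift x 0.0671 y -0.4461 z -0.0047
scene cover ang deg 708 [106.  106.2 106.7] zmax 0.3026046621708498
```

View pics/c6.png

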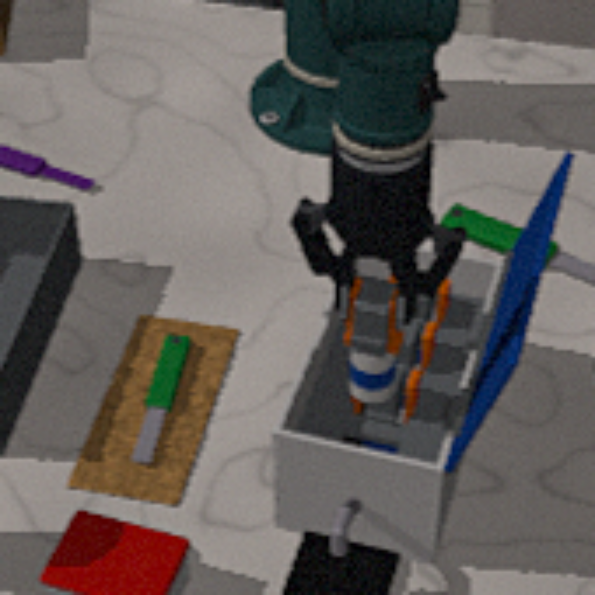

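send_rows([
  [0.036,0,0,0,-0.13],
  [0.036,0.005,-0.03,0,0],
  [0.036,0.005,-0.04,0,0],
  [0.036,0.005,-0.04,0,0],
  [0.036,0.005,-0.04,0,0],
])

```text
t: 20.1
eef_pos: [0.6236, 0.0176, 0.264]
tcp_rot: [-0.0, -0.039, 0.999, -0.0]
wrist_force: [0.8, 0.3, -1.9]
width: 0.0378
grip_force: 61.0
```

send_rows([
  [0.036,0.005,-0.04,0,0],
  [0.036,0.005,-0.04,0,0],
  [0.036,0.005,-0.04,0,0],
  [0.036,0.005,-0.04,0,0],
  [0.036,0.005,-0.04,0,0],
])

```text
t: 20.6
eef_pos: [0.6143, -0.1838, 0.2639]
tcp_rot: [-0.0, -0.039, 0.999, 0.0]
wrist_force: [-1.1, 0.2, -2.0]
width: 0.0376
grip_force: 61.0
```

send_rows([
  [0.036,0.005,-0.04,0,0],
  [0.036,0.005,-0.035,0,0],
  [0.036,0.005,-0.023,0,0],
  [0.036,0,0,0.03,0],
  [0.036,0,0,0,0],
])

```text
t: 21.1
eef_pos: [0.6043, -0.2811, 0.2304]
tcp_rot: [-0.004, -0.038, 0.999, 0.002]
wrist_force: [-1.1, 1.1, -2.5]
width: 0.0377
grip_force: 61.0
```

```bash
cat >> h.py <<'E'
def tub():
    im,d,c=grab('top');p=pts(d,c)
    m=(p[...,2]>.075)&(p[...,2]<.095)&(p[...,0]>.3)&(p[...,0]<.75)&(p[...,1]<-.12)&(p[...,1]>-.5)&(np.arange(384)[:,None]>125)
    n,l,st,_=cv2.connectedComponentsWithStats(cv2.dilate(m.astype(np.uint8),np.ones((5,5))));i=1+np.argmax(st[1:,4])
    print('tub',cv2.minAreaRect((p[m&(l==i)][:,:2]*1000).astype(np.float32)))
    h=cv2.cvtColor(im,cv2.COLOR_RGB2HSV)
    m=(h[...,0]>45)&(h[...,0]<85)&(h[...,1]>110)&(p[...,1]<0)&(p[...,1]>-.16)&(p[...,0]>.38)&(p[...,2]<.05)
    if m.sum()>50: print('opener',m.sum(),cv2.minAreaRect((p[m][:,:2]*1000).astype(np.float32)))
    return im,p
E
python3 - <<'E'
from h import *
go([.6074,-.281,.106],94.5);tub()
E
```

```text
t21.1 pos [ 0.6043 -0.2811  0.2304] yaw 94.3 w 0.0377 gf 61 F [-1.1  1.1 -2.5] | turn -0.003 shift x -0.0031 y -0.0002 z 0.1244
tub ((555.1613159179688, -200.359375), (70.19615936279297, 219.41539001464844), 75.44276428222656)
opener 233 ((512.0540161132812, -59.254432678222656), (98.96053314208984, 24.913755416870117), 4.713572025299072)
```

```bash
cat >> h.py <<'E'
def tub2():
    im,d,c=grab('scene');p=pts(d,c)
    m=(p[...,2]>.08)&(p[...,2]<.09)&(p[...,0]>.3)&(p[...,0]<.8)&(p[...,1]<-.14)&(p[...,1]>-.5)&(np.hypot(p[...,0]-.769,p[...,1]+.186)>.06)
    n,l,st,_=cv2.connectedComponentsWithStats(cv2.dilate(m.astype(np.uint8),np.ones((9,9))));i=1+np.argmax(st[1:,4])
    print('tub scene',cv2.minAreaRect((p[m&(l==i)][:,:2]*1000).astype(np.float32)))
    return im,p
E
python3 - <<'E'
from h import *
im,p=tub2();cv2.imwrite('pics/c7.png',cv2.resize(im[100:270,90:330],None,fx=3,fy=3)[...,::-1])
E
```

```text
tub scene ((512.7009887695312, -286.2285461425781), (300.1083984375, 181.63531494140625), 4.058222770690918)
```

send_rows([
  [0.036,-0.0031,0,0.03,0],
  [0.036,0,0,0.035,0],
  [0.036,0,0,0.035,0],
  [0.036,0,0,0.018,0],
  [0.036,0,0,0.0064,0],
])

```text
t: 21.7
eef_pos: [0.6106, -0.279, 0.1083]
tcp_rot: [-0.001, -0.04, 0.999, 0.001]
wrist_force: [-0.0, -0.2, -0.8]
width: 0.0377
grip_force: 61.0
```

send_rows([
  [0.036,0,0,0,0],
  [0.036,0,0,0.001,0],
  [0.036,0,0,0.001,0],
  [0.036,0,0,0.001,0],
  [0.036,0,0,0,0],
])

```text
t: 22.2
eef_pos: [0.611, -0.2811, 0.1072]
tcp_rot: [0.0, -0.039, 0.999, -0.0]
wrist_force: [-0.1, 1.2, -1.6]
width: 0.0374
grip_force: 61.0
```

```bash
python3 - <<'E'
from h import *
go([.6074,-.281,.102],94.5)
E
```

```text
t22.2 pos [ 0.611  -0.2811  0.1072] yaw 94.5 w 0.0374 gf 61 F [-0.1  1.2 -1.6] | turn -0.000 shift x 0.0035 y 0.0004 z 0.0052
```

send_rows([
  [0.036,0,0,0.001,0],
  [0.036,0,0,0.001,0],
  [0.036,0,0,0.001,0],
  [0.036,0,0,0.001,0],
  [0.036,0,0,0,0],
])

```text
t: 22.7
eef_pos: [0.6108, -0.281, 0.1027]
tcp_rot: [0.0, -0.039, 0.999, 0.0]
wrist_force: [-0.7, 0.4, 0.4]
width: 0.0375
grip_force: 61.5
```

send_rows([
  [0.04,0,0,0,0],
  [0.045,0,0,0,0],
  [0.05,0,0,0,0],
  [0.06,0,0,0,0],
  [0.072,0,0,0,0],
])

```text
t: 23.2
eef_pos: [0.6111, -0.2811, 0.1028]
tcp_rot: [0.0, -0.039, 0.999, -0.0]
wrist_force: [0.3, 0.1, 0.4]
width: 0.0716
grip_force: 0.0
```

send_rows([
  [0.078,0,0,0,0],
  [0.078,0,0,-0.02,0],
  [0.075,0,0,-0.03,0],
  [0.072,0,0,-0.04,0],
  [0.072,0,0,-0.05,0],
])

```text
t: 23.7
eef_pos: [0.6095, -0.2803, 0.2424]
tcp_rot: [-0.002, -0.039, 0.999, 0.001]
wrist_force: [1.2, 0.1, 0.2]
width: 0.0721
grip_force: 0.0
```

```bash
python3 - <<'E'
from h import *
go([*P(.032,-.0002),.24],86.94)
im,p=tub2()
m=(p[...,0]>.37)&(p[...,0]<.66)&(p[...,1]<-.2)&(p[...,1]>-.37)&(p[...,2]>.1)&(p[...,2]<.125)
q=p[m];print('standing head',m.sum(),np.median(q,0) if m.sum() else '')
cv2.imwrite('pics/c8.png',cv2.resize(im[100:270,90:330],None,fx=3,fy=3)[...,::-1])
E
```

```text
t23.7 pos [ 0.6095 -0.2803  0.2424] yaw 94.5 w 0.0721 gf 0 F [1.2 0.1 0.2] | turn 0.132 shift x 0.0662 y 0.4489 z 0.0024
tub scene ((511.7851867675781, -287.6616516113281), (297.57122802734375, 183.09881591796875), 4.515064716339111)
standing head 173 [ 0.61494293 -0.27837084  0.11409056]
```

View pics/c8.png

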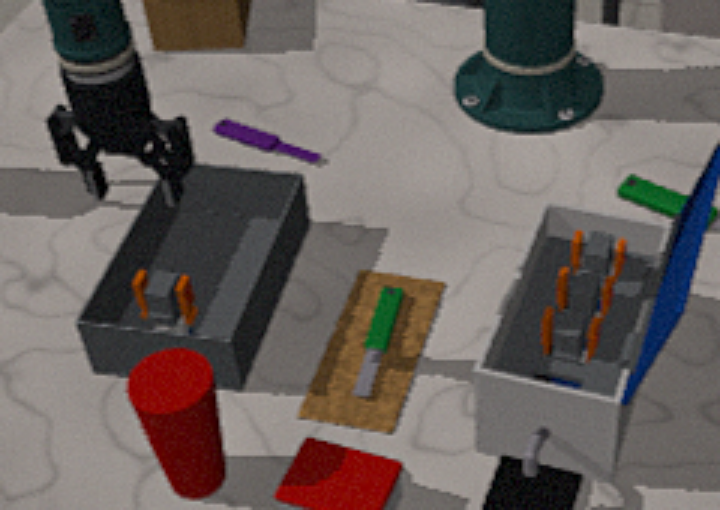

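send_rows([
  [0.072,0,0,0,0.132],
  [0.072,0.006,0.03,0,0],
  [0.072,0.006,0.04,0,0],
  [0.072,0.006,0.04,0,0],
  [0.072,0.006,0.04,0,0],
])

```text
t: 24.25
eef_pos: [0.5947, -0.1286, 0.2428]
tcp_rot: [0.001, 0.027, 1.0, -0.0]
wrist_force: [1.0, 0.7, 0.1]
width: 0.0721
grip_force: 0.0
```

send_rows([
  [0.072,0.006,0.04,0,0],
  [0.072,0.006,0.04,0,0],
  [0.072,0.006,0.04,0,0],
  [0.072,0.006,0.04,0,0],
  [0.072,0.006,0.04,0,0],
])

```text
t: 24.75
eef_pos: [0.5755, 0.073, 0.2428]
tcp_rot: [0.001, 0.027, 1.0, 0.0]
wrist_force: [1.0, -0.5, -0.2]
width: 0.0718
grip_force: 0.0
```

send_rows([
  [0.072,0.006,0.04,0,0],
  [0.072,0.0062,0.04,0,0],
  [0.072,0,0.0189,0,0],
  [0.072,0,0,0,0],
  [0.072,0,0,0,0],
])

```text
t: 25.25
eef_pos: [0.5688, 0.1703, 0.2426]
tcp_rot: [0.0, 0.027, 1.0, -0.0]
wrist_force: [-0.6, -0.5, 0.1]
width: 0.0722
grip_force: 0.0
```

send_rows([
  [0.072,0,0,0.03,0],
  [0.072,0,0,0.032,0],
  [0.072,0,0,0,0],
  [0.072,0,0,0,0],
  [0.072,0,0,0,0],
])

```text
t: 25.75
eef_pos: [0.5701, 0.17, 0.182]
tcp_rot: [0.001, 0.028, 1.0, 0.0]
wrist_force: [-0.6, 0.1, -0.4]
width: 0.072
grip_force: 0.0
```

```bash
python3 - <<'E'
from h import *
go([*P(.032,-.0002),.110],86.94)
E
```

```text
t25.8 pos [0.5701 0.17   0.182 ] yaw 86.8 w 0.0720 gf 0 F [-0.6  0.1 -0.4] | turn -0.002 shift x 0.0027 y 0.0014 z 0.0720
```

send_rows([
  [0.072,0.0022,0.0014,0.02,-0.002],
  [0.072,0,0,0.025,0],
  [0.072,0,0,0.018,0],
  [0.072,0,0,0.009,0],
  [0.072,0,0,0,0],
])

```text
t: 26.25
eef_pos: [0.5668, 0.1722, 0.1086]
tcp_rot: [-0.0, 0.026, 1.0, -0.0]
wrist_force: [-1.2, -0.5, 0.3]
width: 0.0723
grip_force: 0.0
```

send_rows([
  [0.06,0,0,0,0],
  [0.05,0,0,0,0],
  [0.042,0,0,0,0],
  [0.036,0,0,0,0],
  [0.034,0,0,0,0],
], grip_force=60)

```text
t: 26.75
eef_pos: [0.5682, 0.1722, 0.1128]
tcp_rot: [0.002, 0.026, 1.0, 0.001]
wrist_force: [-4.3, -2.4, 20.8]
width: 0.0379
grip_force: 58.9
```

send_rows([
  [0.034,0,0,0,0],
  [0.034,0,0,-0.01,0],
  [0.034,0,0,-0.01,0],
  [0.034,0,0,-0.01,0],
  [0.034,0,0,0,0],
])

```text
t: 27.25
eef_pos: [0.5676, 0.1728, 0.1401]
tcp_rot: [0.001, 0.026, 1.0, 0.001]
wrist_force: [0.7, -0.1, -2.9]
width: 0.0366
grip_force: 62.5
```

```bash
python3 - <<'E'
from h import *
go([*P(.032,-.0002),.265],86.94)
E
```

```text
t27.2 pos [0.5676 0.1728 0.1401] yaw 87.0 w 0.0366 gf 63 F [ 0.7 -0.1 -2.9] | turn 0.002 shift x 0.0001 y -0.0013 z -0.1249
```

send_rows([
  [0.034,0,-0.001,-0.015,0],
  [0.034,0,0,-0.025,0],
  [0.034,0,0,-0.03,0],
  [0.034,0,0,-0.03,0],
  [0.034,0,0,-0.03,0],
])

```text
t: 27.75
eef_pos: [0.5659, 0.1711, 0.2699]
tcp_rot: [-0.001, 0.026, 1.0, -0.0]
wrist_force: [0.5, 0.5, -2.3]
width: 0.0365
grip_force: 62.5
```

send_rows([
  [0.034,0,0,0,-0.13],
  [0.034,0.005,-0.03,0,0],
  [0.034,0.005,-0.04,0,0],
  [0.034,0.005,-0.04,0,0],
  [0.034,0.005,-0.04,0,0],
])

```text
t: 28.25
eef_pos: [0.5576, 0.0188, 0.2689]
tcp_rot: [-0.0, -0.039, 0.999, -0.0]
wrist_force: [1.1, 0.2, -2.4]
width: 0.0362
grip_force: 62.5
```

send_rows([
  [0.034,0.005,-0.04,0,0],
  [0.034,0.005,-0.04,0,0],
  [0.034,0.005,-0.04,0,0],
  [0.034,0.005,-0.04,0,0],
  [0.034,0.005,-0.04,0,0],
])

```text
t: 28.75
eef_pos: [0.5482, -0.1826, 0.2688]
tcp_rot: [-0.0, -0.039, 0.999, 0.0]
wrist_force: [0.8, 0.9, -2.1]
width: 0.0366
grip_force: 62.5
```

send_rows([
  [0.034,0.005,-0.04,0,0],
  [0.034,0.005,-0.04,0,0],
  [0.034,0.005,-0.0255,0,0],
  [0.034,0,0,0,0],
  [0.034,0,0,0,0],
])

```text
t: 29.25
eef_pos: [0.5416, -0.2879, 0.2685]
tcp_rot: [-0.0, -0.038, 0.999, 0.0]
wrist_force: [0.5, 0.0, -1.6]
width: 0.0364
grip_force: 62.5
```

```bash
python3 - <<'E'
from h import *
tub2();go([.5436,-.286,.107],94.5)
E
```

```text
tub scene ((513.8892822265625, -286.854248046875), (295.0460205078125, 182.3754119873047), 4.571315288543701)
t29.3 pos [ 0.5421 -0.2864  0.2684] yaw 94.5 w 0.0363 gf 62 F [ 0.5  0.3 -2.3] | turn 0.000 shift x -0.0015 y 0.0003 z 0.1614
```

send_rows([
  [0.034,-0.0015,0,0.03,0],
  [0.034,0,0,0.04,0],
  [0.034,0,0,0.04,0],
  [0.034,0,0,0.03,0],
  [0.034,0,0,0.015,0],
])

```text
t: 29.8
eef_pos: [0.5429, -0.2841, 0.1108]
tcp_rot: [-0.002, -0.041, 0.999, 0.002]
wrist_force: [0.8, -0.1, -1.8]
width: 0.0362
grip_force: 62.5
```

send_rows([
  [0.034,0,0,0.002,0],
  [0.034,0,0,0.001,0],
  [0.034,0,0,0.001,0],
  [0.034,0,0,0.001,0],
  [0.034,0,0,0,0],
])

```text
t: 30.3
eef_pos: [0.5444, -0.2876, 0.1096]
tcp_rot: [0.001, -0.039, 0.999, -0.0]
wrist_force: [-0.6, -0.3, -2.4]
width: 0.0365
grip_force: 62.5
```

```bash
python3 - <<'E'
from h import *
go([.5436,-.286,.105],94.5)
E
```

```text
t30.3 pos [ 0.5444 -0.2876  0.1096] yaw 94.5 w 0.0365 gf 62 F [-0.6 -0.3 -2.4] | turn -0.000 shift x 0.0007 y 0.0017 z 0.0046
```

send_rows([
  [0.034,0,0.001,0.0015,0],
  [0.034,0,0,0.0015,0],
  [0.034,0,0,0.0015,0],
  [0.034,0,0,0,0],
  [0.034,0,0,0,0],
])

```text
t: 30.8
eef_pos: [0.5446, -0.2869, 0.1073]
tcp_rot: [0.001, -0.039, 0.999, -0.0]
wrist_force: [-3.6, 2.8, 18.0]
width: 0.0362
grip_force: 67.3
```

send_rows([
  [0.04,0,0,0,0],
  [0.045,0,0,0,0],
  [0.05,0,0,0,0],
  [0.06,0,0,0,0],
  [0.072,0,0,0,0],
])

```text
t: 31.3
eef_pos: [0.5437, -0.2862, 0.1037]
tcp_rot: [-0.0, -0.039, 0.999, 0.0]
wrist_force: [0.2, -0.3, -0.4]
width: 0.0717
grip_force: 0.0
```

send_rows([
  [0.078,0,0,0,0],
  [0.078,0,0,-0.02,0],
  [0.075,0,0,-0.03,0],
  [0.072,0,0,-0.04,0],
  [0.072,0,0,-0.05,0],
])

```text
t: 31.8
eef_pos: [0.5426, -0.2856, 0.2438]
tcp_rot: [-0.002, -0.039, 0.999, 0.001]
wrist_force: [0.7, -0.2, -0.3]
width: 0.0721
grip_force: 0.0
```

send_rows([
  [0.072,0,0,0,0.132],
  [0.072,0.006,0.03,0,0],
  [0.072,0.006,0.04,0,0],
  [0.072,0.006,0.04,0,0],
  [0.072,0.006,0.04,0,0],
])

```text
t: 32.3
eef_pos: [0.5275, -0.1339, 0.2441]
tcp_rot: [0.0, 0.027, 1.0, 0.0]
wrist_force: [1.0, 0.4, -0.1]
width: 0.0717
grip_force: 0.0
```

send_rows([
  [0.072,0.006,0.04,0,0],
  [0.072,0.006,0.04,0,0],
  [0.072,0.006,0.04,0,0],
  [0.072,0.006,0.04,0,0],
  [0.072,0.006,0.04,0,0],
])

```text
t: 32.8
eef_pos: [0.5084, 0.0677, 0.2442]
tcp_rot: [0.0, 0.027, 1.0, 0.0]
wrist_force: [-0.0, 0.5, 0.7]
width: 0.0718
grip_force: 0.0
```

send_rows([
  [0.072,0.006,0.04,0,0],
  [0.072,0.006,0.04,0,0],
  [0.072,0,0.0289,0,0],
  [0.072,0,0,0,0],
  [0.072,0,0,0,0],
])

```text
t: 33.3
eef_pos: [0.5024, 0.1759, 0.2439]
tcp_rot: [-0.0, 0.026, 1.0, -0.0]
wrist_force: [-0.6, 1.2, 0.8]
width: 0.0719
grip_force: 0.0
```

send_rows([
  [0.072,0,0,0.03,0],
  [0.072,0,0,0.032,0],
  [0.072,0,0,0,0],
  [0.072,0,0,0,0],
  [0.072,0,0,0,0],
])

```text
t: 33.8
eef_pos: [0.5037, 0.1748, 0.1834]
tcp_rot: [0.001, 0.028, 1.0, 0.0]
wrist_force: [0.1, 0.4, -0.1]
width: 0.0721
grip_force: 0.0
```

```bash
cat >> h.py <<'E'
def heads(p):
    for a in [(.1,.125),(.03,.075)]:
        m=(p[...,0]>.37)&(p[...,0]<.66)&(p[...,1]<-.2)&(p[...,1]>-.37)&(p[...,2]>a[0])&(p[...,2]<a[1])
        n,l,st,ce=cv2.connectedComponentsWithStats(m.astype(np.uint8))
        for i in range(1,n):
            if st[i,4]>40: print(a,st[i,4],np.round(np.median(p[l==i],0),3))
E
python3 - <<'E'
from h import *
im,p=tub();heads(p)
go([*P(-.032,-.0002),.110],86.94)
E
```

```text
tub ((511.8404235839844, -288.46356201171875), (290.98443603515625, 182.01300048828125), 4.42746114730835)
opener 234 ((511.5106506347656, -59.4959716796875), (97.60728454589844, 25.222726821899414), 4.847620010375977)
(0.1, 0.125) 129 [ 0.607 -0.28   0.113]
(0.1, 0.125) 129 [ 0.541 -0.285  0.113]
(0.03, 0.075) 245 [ 0.65  -0.332  0.055]
(0.03, 0.075) 93 [ 0.432 -0.205  0.054]
t33.9 pos [0.5037 0.1752 0.1836] yaw 86.9 w 0.0719 gf 0 F [-0.4 -0.5 -0.2] | turn -0.001 shift x 0.0002 y -0.0003 z 0.0736
```

send_rows([
  [0.072,0,0,0.02,0],
  [0.072,0,0,0.025,0],
  [0.072,0,0,0.018,0],
  [0.072,0,0,0.0106,0],
  [0.072,0,0,0,0],
])

```text
t: 34.35
eef_pos: [0.5024, 0.1753, 0.1081]
tcp_rot: [-0.0, 0.027, 1.0, -0.0]
wrist_force: [-0.3, -0.2, 0.8]
width: 0.0722
grip_force: 0.0
```

send_rows([
  [0.06,0,0,0,0],
  [0.05,0,0,0,0],
  [0.042,0,0,0,0],
  [0.036,0,0,0,0],
  [0.034,0,0,0,0],
], grip_force=60)

```text
t: 34.85
eef_pos: [0.5038, 0.1755, 0.1122]
tcp_rot: [0.001, 0.027, 1.0, 0.001]
wrist_force: [-5.2, -1.5, 22.8]
width: 0.0381
grip_force: 58.2
```

send_rows([
  [0.034,0,0,0,0],
  [0.034,0,0,-0.01,0],
  [0.034,0,0,-0.01,0],
  [0.034,0,0,-0.01,0],
  [0.034,0,0,0,0],
])

```text
t: 35.35
eef_pos: [0.5035, 0.1759, 0.1399]
tcp_rot: [0.001, 0.027, 1.0, 0.001]
wrist_force: [0.2, -0.5, -1.7]
width: 0.0366
grip_force: 62.8
```

```bash
python3 - <<'E'
from h import *
go([*P(-.032,-.0002),.265],86.94)
E
```

```text
t35.4 pos [0.5035 0.1759 0.1399] yaw 86.9 w 0.0366 gf 63 F [ 0.2 -0.5 -1.7] | turn -0.000 shift x -0.0001 y -0.0010 z -0.1251
```

send_rows([
  [0.034,0,0,-0.015,0],
  [0.034,0,0,-0.025,0],
  [0.034,0,0,-0.03,0],
  [0.034,0,0,-0.03,0],
  [0.034,0,0,-0.03,0],
])

```text
t: 35.85
eef_pos: [0.5019, 0.1753, 0.269]
tcp_rot: [-0.001, 0.027, 1.0, -0.0]
wrist_force: [-0.2, 0.6, -1.5]
width: 0.0365
grip_force: 62.7
```

send_rows([
  [0.034,0,0,0,-0.13],
  [0.034,0.005,-0.03,0,0],
  [0.034,0.005,-0.04,0,0],
  [0.034,0.005,-0.04,0,0],
  [0.034,0.005,-0.04,0,0],
])

```text
t: 36.35
eef_pos: [0.4933, 0.023, 0.268]
tcp_rot: [-0.0, -0.039, 0.999, -0.0]
wrist_force: [0.7, -0.9, -1.5]
width: 0.0364
grip_force: 62.8
```

send_rows([
  [0.034,0.005,-0.04,0,0],
  [0.034,0.005,-0.04,0,0],
  [0.034,0.005,-0.04,0,0],
  [0.034,0.005,-0.04,0,0],
  [0.034,0.005,-0.04,0,0],
])

```text
t: 36.85
eef_pos: [0.4836, -0.1783, 0.268]
tcp_rot: [-0.0, -0.038, 0.999, 0.0]
wrist_force: [1.5, 0.0, -1.0]
width: 0.0363
grip_force: 62.8
```

send_rows([
  [0.034,0.005,-0.04,0,0],
  [0.034,0.005,-0.04,0,0],
  [0.034,0.005,-0.0336,0,0],
  [0.034,0,0,0,0],
  [0.034,0,0,0,0],
])

```text
t: 37.35
eef_pos: [0.4772, -0.2919, 0.2678]
tcp_rot: [-0.001, -0.037, 0.999, 0.0]
wrist_force: [-0.2, 0.9, -2.4]
width: 0.0362
grip_force: 62.8
```

```bash
python3 - <<'E'
from h import *
tub2();go([.4799,-.291,.108],94.5)
E
```

```text
tub scene ((511.844482421875, -286.729248046875), (296.47564697265625, 182.97628784179688), 4.795948028564453)
t37.4 pos [ 0.4776 -0.2905  0.2677] yaw 94.4 w 0.0367 gf 63 F [ 0.9  0.3 -2.7] | turn -0.002 shift x -0.0022 y -0.0007 z 0.1597
```

send_rows([
  [0.034,-0.0022,0,0.03,0],
  [0.034,0,0,0.04,0],
  [0.034,0,0,0.04,0],
  [0.034,0,0,0.03,0],
  [0.034,0,0,0.015,0],
])

```text
t: 37.9
eef_pos: [0.4793, -0.2877, 0.1105]
tcp_rot: [-0.002, -0.04, 0.999, 0.002]
wrist_force: [-0.1, 0.1, -1.3]
width: 0.0365
grip_force: 62.7
```

send_rows([
  [0.034,0,0,0.003,0],
  [0.034,0,0,0.002,0],
  [0.034,0,0,0.001,0],
  [0.034,0,0,0,0],
  [0.034,0,0,0,0],
])

```text
t: 38.4
eef_pos: [0.4808, -0.2914, 0.1084]
tcp_rot: [0.001, -0.038, 0.999, -0.0]
wrist_force: [-0.4, 0.4, -2.3]
width: 0.0365
grip_force: 62.7
```

send_rows([
  [0.04,0,0,0,0],
  [0.045,0,0,0,0],
  [0.05,0,0,0,0],
  [0.06,0,0,0,0],
  [0.072,0,0,0,0],
])

```text
t: 38.9
eef_pos: [0.4804, -0.2914, 0.1076]
tcp_rot: [0.0, -0.038, 0.999, -0.0]
wrist_force: [-0.4, -0.3, -0.7]
width: 0.0714
grip_force: 0.0
```

send_rows([
  [0.078,0,0,0,0],
  [0.078,0,0,-0.02,0],
  [0.075,0,0,-0.03,0],
  [0.072,0,0,-0.04,0],
  [0.072,0,0,-0.05,0],
])

```text
t: 39.4
eef_pos: [0.4791, -0.2904, 0.2475]
tcp_rot: [-0.002, -0.038, 0.999, 0.001]
wrist_force: [2.0, 0.2, -1.1]
width: 0.0717
grip_force: 0.0
```

send_rows([
  [0.072,0,0,0,0.132],
  [0.072,0.006,0.03,0,0],
  [0.072,0.006,0.04,0,0],
  [0.072,0.006,0.04,0,0],
  [0.072,0.006,0.04,0,0],
])

```text
t: 39.9
eef_pos: [0.4643, -0.1388, 0.2476]
tcp_rot: [0.0, 0.028, 1.0, 0.0]
wrist_force: [0.6, 0.8, -0.4]
width: 0.0719
grip_force: 0.0
```

send_rows([
  [0.072,0.006,0.04,0,0],
  [0.072,0.006,0.04,0,0],
  [0.072,0.006,0.04,0,0],
  [0.072,0.006,0.04,0,0],
  [0.072,0.006,0.04,0,0],
])

```text
t: 40.4
eef_pos: [0.4455, 0.0628, 0.2477]
tcp_rot: [0.0, 0.028, 1.0, 0.0]
wrist_force: [-0.1, -0.5, 0.1]
width: 0.0725
grip_force: 0.0
```

send_rows([
  [0.072,0.006,0.04,0,0],
  [0.072,0.006,0.04,0,0],
  [0.072,0,0.0366,0,0],
  [0.072,0,0,0,0],
  [0.072,0,0,0,0],
])

```text
t: 40.9
eef_pos: [0.4402, 0.179, 0.2474]
tcp_rot: [0.0, 0.027, 1.0, -0.0]
wrist_force: [-0.7, -0.8, -0.3]
width: 0.0724
grip_force: 0.0
```

send_rows([
  [0.072,0,0,0.03,0],
  [0.072,0,0,0.032,0],
  [0.072,0,0,0,0],
  [0.072,0,0,0,0],
  [0.072,0,0,0,0],
])

```text
t: 41.4
eef_pos: [0.4413, 0.1778, 0.1867]
tcp_rot: [0.001, 0.029, 1.0, 0.0]
wrist_force: [0.8, -0.2, 0.2]
width: 0.0723
grip_force: 0.0
```

```bash
python3 - <<'E'
from h import *
im,p=tub();heads(p)
go([*P(-.096,-.0002),.110],86.94)
E
```

```text
tub ((511.6447448730469, -288.83148193359375), (290.7020263671875, 182.61265563964844), 4.469109535217285)
opener 234 ((511.566650390625, -59.3936767578125), (97.94192504882812, 25.08216094970703), 4.505825519561768)
(0.1, 0.125) 125 [ 0.608 -0.28   0.112]
(0.1, 0.125) 150 [ 0.542 -0.282  0.113]
(0.1, 0.125) 157 [ 0.478 -0.286  0.112]
(0.03, 0.075) 255 [ 0.649 -0.331  0.054]
(0.03, 0.075) 93 [ 0.427 -0.205  0.054]
t41.5 pos [0.4414 0.1782 0.1868] yaw 86.7 w 0.0721 gf 0 F [-0.4 -0.6 -0.2] | turn -0.004 shift x 0.0018 y 0.0001 z 0.0768
```

send_rows([
  [0.072,0.0015,0,0.02,-0.004],
  [0.072,0,0,0.025,0],
  [0.072,0,0,0.02,0],
  [0.072,0,0,0.0118,0],
  [0.072,0,0,0,0],
])

```text
t: 41.95
eef_pos: [0.4387, 0.1783, 0.1082]
tcp_rot: [-0.001, 0.026, 1.0, -0.0]
wrist_force: [0.1, -0.7, 0.7]
width: 0.0721
grip_force: 0.0
```

send_rows([
  [0.06,0,0,0,0],
  [0.05,0,0,0,0],
  [0.042,0,0,0,0],
  [0.036,0,0,0,0],
  [0.034,0,0,0,0],
], grip_force=60)

```text
t: 42.45
eef_pos: [0.44, 0.1787, 0.112]
tcp_rot: [0.001, 0.026, 1.0, 0.001]
wrist_force: [-4.3, -2.0, 25.7]
width: 0.0381
grip_force: 57.5
```

send_rows([
  [0.034,0,0,0,0],
  [0.034,0,0,-0.01,0],
  [0.034,0,0,-0.01,0],
  [0.034,0,0,-0.01,0],
  [0.034,0,0,0,0],
])

```text
t: 42.95
eef_pos: [0.4396, 0.1789, 0.14]
tcp_rot: [0.001, 0.026, 1.0, 0.001]
wrist_force: [0.7, 1.0, -1.1]
width: 0.0363
grip_force: 62.9
```

```bash
python3 - <<'E'
from h import *
go([*P(-.096,-.0002),.265],86.94)
E
```

```text
t43.0 pos [0.4396 0.1789 0.14  ] yaw 87.0 w 0.0363 gf 63 F [ 0.7  1.  -1.1] | turn 0.002 shift x -0.0000 y -0.0005 z -0.1250
```

send_rows([
  [0.034,0,0,-0.015,0],
  [0.034,0,0,-0.025,0],
  [0.034,0,0,-0.03,0],
  [0.034,0,0,-0.03,0],
  [0.034,0,0,-0.03,0],
])

```text
t: 43.45
eef_pos: [0.4382, 0.1781, 0.2693]
tcp_rot: [-0.001, 0.026, 1.0, -0.0]
wrist_force: [-0.1, 0.2, -2.1]
width: 0.0364
grip_force: 62.8
```

send_rows([
  [0.034,0,0,0,-0.13],
  [0.034,0,-0.03,0,0],
  [0.034,0,-0.04,0,0],
  [0.034,0,-0.04,0,0],
  [0.034,0,-0.04,0,0],
])

```text
t: 43.95
eef_pos: [0.4499, 0.0275, 0.2682]
tcp_rot: [-0.0, -0.04, 0.999, -0.0]
wrist_force: [1.0, -0.2, -0.9]
width: 0.0365
grip_force: 62.8
```

send_rows([
  [0.034,0,-0.04,0,0],
  [0.034,0,-0.04,0,0],
  [0.034,0.01,-0.04,0,0],
  [0.034,0.01,-0.04,0,0],
  [0.034,0.01,-0.04,0,0],
])

```text
t: 44.45
eef_pos: [0.4353, -0.1742, 0.2682]
tcp_rot: [-0.0, -0.039, 0.999, 0.0]
wrist_force: [0.9, 0.3, -1.0]
width: 0.0363
grip_force: 62.8
```

send_rows([
  [0.034,0.01,-0.04,0,0],
  [0.034,0.01,-0.04,0,0],
  [0.034,0.01,-0.0416,0,0],
  [0.034,0,0,0,0],
  [0.034,0,0,0,0],
])

```text
t: 44.95
eef_pos: [0.4149, -0.2972, 0.2681]
tcp_rot: [-0.001, -0.037, 0.999, 0.0]
wrist_force: [0.4, 2.0, -2.6]
width: 0.0367
grip_force: 62.8
```

```bash
python3 - <<'E'
from h import *
tub2();go([.416,-.296,.107],94.5)
E
```

```text
tub scene ((512.1766967773438, -286.42193603515625), (295.8201599121094, 181.97909545898438), 4.642376899719238)
t45.0 pos [ 0.4153 -0.2958  0.2679] yaw 94.5 w 0.0366 gf 63 F [ 1.1  1.  -1.9] | turn -0.001 shift x -0.0006 y -0.0003 z 0.1609
```

send_rows([
  [0.034,-0.0006,0,0.03,0],
  [0.034,0,0,0.04,0],
  [0.034,0,0,0.04,0],
  [0.034,0,0,0.03,0],
  [0.034,0,0,0.015,0],
])

```text
t: 45.5
eef_pos: [0.4158, -0.2929, 0.1109]
tcp_rot: [-0.002, -0.041, 0.999, 0.002]
wrist_force: [0.3, 0.2, -1.6]
width: 0.0369
grip_force: 62.8
```

send_rows([
  [0.034,0,0,0.003,0],
  [0.034,0,0,0.002,0],
  [0.034,0,0,0.0015,0],
  [0.034,0,0,0,0],
  [0.034,0,0,0,0],
])

```text
t: 46.0
eef_pos: [0.417, -0.2965, 0.1079]
tcp_rot: [0.001, -0.039, 0.999, -0.0]
wrist_force: [-0.3, -0.5, -1.7]
width: 0.0364
grip_force: 62.8
```

send_rows([
  [0.04,0,0,0,0],
  [0.045,0,0,0,0],
  [0.05,0,0,0,0],
  [0.06,0,0,0,0],
  [0.072,0,0,0,0],
])

```text
t: 46.5
eef_pos: [0.4167, -0.2965, 0.1073]
tcp_rot: [0.0, -0.039, 0.999, -0.0]
wrist_force: [-0.0, 0.4, -0.2]
width: 0.0719
grip_force: 0.0
```

send_rows([
  [0.078,0,0,0,0],
  [0.078,0,0,-0.02,0],
  [0.075,0,0,-0.03,0],
  [0.072,0,0,-0.04,0],
  [0.072,0,0,-0.05,0],
])

```text
t: 47.0
eef_pos: [0.4154, -0.2956, 0.2474]
tcp_rot: [-0.002, -0.039, 0.999, 0.001]
wrist_force: [1.4, -0.5, 0.2]
width: 0.0719
grip_force: 0.0
```

send_rows([
  [0.04,-0.02,0,-0.05,0.142],
  [0.02,0,0,-0.04,0.142],
  [0.0,0,0,0,0.142],
  [0.0,0,0,0,0.142],
  [0.0,0,0,0,0.142],
])

```text
t: 47.5
eef_pos: [0.4349, -0.2948, 0.3341]
tcp_rot: [0.001, 0.313, 0.95, 0.0]
wrist_force: [0.6, -0.4, -1.2]
width: 0.0005
grip_force: 0.0
```

send_rows([
  [0.0,0,0,0,0.142],
  [0.0,0,0,0,0.142],
  [0.0,0,0,0,0.142],
  [0.0,0,0,0,0.142],
  [0.0,0,0,0,0.142],
])

```text
t: 48.0
eef_pos: [0.4347, -0.2948, 0.3335]
tcp_rot: [-0.0, 0.624, 0.781, 0.0]
wrist_force: [0.4, -0.5, -0.6]
width: -0.0004
grip_force: 0.0
```

send_rows([
  [0.0,0,0,0,0.142],
  [0.0,0,0,0,0.142],
  [0.0,0,0,0,0],
  [0.0,0,0,0,0],
  [0.0,0,0,0,0],
])

```text
t: 48.5
eef_pos: [0.4349, -0.2948, 0.3336]
tcp_rot: [-0.0, 0.726, 0.688, 0.0]
wrist_force: [0.3, 0.1, -0.7]
width: -0.0001
grip_force: 0.0
```

```bash
python3 - <<'E'
from h import *
im,p=tub2();heads(p)
print(r.state()['joints'])
go([*P(0,.165),.34],-3.06)
E
```

```text
tub scene ((512.5101318359375, -286.70306396484375), (299.35955810546875, 183.2042694091797), 4.163888454437256)
(0.1, 0.125) 136 [ 0.423 -0.292  0.113]
(0.1, 0.125) 144 [ 0.486 -0.287  0.114]
(0.1, 0.125) 155 [ 0.549 -0.283  0.114]
(0.1, 0.125) 167 [ 0.614 -0.277  0.114]
(0.03, 0.075) 253 [ 0.536 -0.271  0.061]
(0.03, 0.075) 93 [ 0.426 -0.204  0.053]
(0.03, 0.075) 114 [ 0.598 -0.367  0.054]
(0.03, 0.075) 187 [ 0.656 -0.277  0.059]
[-0.15378225  0.31823693  0.8555028   1.98338294 -0.29165462  0.96573596
  0.79184755]
t48.5 pos [ 0.4349 -0.2949  0.3336] yaw -3.1 w 0.0001 gf 0 F [-0.3  0.1 -0.1] | turn -0.000 shift x 0.6380 y 0.0755 z -0.0064
```

send_rows([
  [0.0,0.03,0.015,-0.006,0],
  [0.0,0.04,0.015,0,0],
  [0.0,0.04,0.015,0,0],
  [0.0,0.04,0.015,0,0],
  [0.0,0.04,0.0155,0,0],
])

```text
t: 49.05
eef_pos: [0.5212, -0.1078, 0.3398]
tcp_rot: [0.0, 0.726, 0.688, 0.0]
wrist_force: [0.2, -0.0, 0.2]
width: -0.0001
grip_force: 0.0
```

send_rows([
  [0.0,0.04,0,0,0],
  [0.0,0.04,0,0,0],
  [0.0,0.04,0,0,0],
  [0.0,0.04,0,0,0],
  [0.0,0.04,0,0,0],
])

```text
t: 49.55
eef_pos: [0.5317, 0.092, 0.3397]
tcp_rot: [-0.0, 0.726, 0.688, 0.0]
wrist_force: [0.2, 0.0, 0.4]
width: -0.0001
grip_force: 0.0
```

send_rows([
  [0.0,0.04,0,0,0],
  [0.0,0.04,0,0,0],
  [0.0,0.04,0,0,0],
  [0.0,0.04,0,0,0],
  [0.0,0.04,0,0,0],
])

```text
t: 50.05
eef_pos: [0.5427, 0.2917, 0.3396]
tcp_rot: [-0.0, 0.726, 0.688, 0.0]
wrist_force: [0.6, -0.9, 0.6]
width: -0.0003
grip_force: 0.0
```

send_rows([
  [0.0,0.035,0,0,0],
  [0.0,0.013,0,0,0],
  [0.0,0,0,0,0],
  [0.0,0,0,0,0],
  [0.0,0,0,0,0],
])

```text
t: 50.55
eef_pos: [0.5459, 0.3349, 0.3399]
tcp_rot: [0.0, 0.728, 0.686, -0.0]
wrist_force: [0.4, -0.3, -0.3]
width: -0.0002
grip_force: 0.0
```

```bash
python3 - <<'E'
from h import *
angle();print(r.state()['joints'])
go([*P(0,.165),.236],-3.06)
E
```

```text
scene cover ang deg 648 [106.1 106.3 106.8] zmax 0.27845236765853953
[-1.11797777  0.47289967  0.72818584  1.73223407 -0.35194799  1.07171299
 -0.3317278 ]
t50.6 pos [0.5459 0.3351 0.3399] yaw -3.4 w -0.0000 gf 0 F [-0.1  0.8 -0.1] | turn -0.005 shift x 0.0029 y -0.0018 z 0.1039
```

send_rows([
  [0.0,0.003,0,0.03,-0.005],
  [0.0,0,0,0.035,0],
  [0.0,0,0,0.025,0],
  [0.0,0,0,0.014,0],
  [0.0,0,0,0,0],
])

```text
t: 51.1
eef_pos: [0.5446, 0.3394, 0.234]
tcp_rot: [-0.0, 0.725, 0.689, -0.002]
wrist_force: [-0.1, 1.1, 0.4]
width: -0.0001
grip_force: 0.0
```

send_rows([
  [0.0,-0.01,0,0,0],
  [0.0,-0.01,0,0,0],
  [0.0,-0.01,0,0,0],
  [0.0,-0.01,0,0,0],
  [0.0,-0.01,0,0,0],
])

```text
t: 51.6
eef_pos: [0.5434, 0.2913, 0.2365]
tcp_rot: [-0.0, 0.724, 0.689, 0.001]
wrist_force: [-0.3, 3.6, 1.5]
width: 0.0001
grip_force: 0.0
```

```bash
python3 - <<'E'
from h import *
angle();s=r.state()['eef_pos'];print(inp(s))
go([*P(0,.094),.236],-3.06)
E
```

```text
scene cover ang deg 238 [ 98.6  99.2 100.4] zmax 0.30379680849929924
(np.float64(0.0015675718132188298), np.float64(0.11531315481390458))
t51.6 pos [0.5432 0.2885 0.2363] yaw -3.0 w 0.0004 gf 0 F [-0.7  0.6  0.8] | turn 0.001 shift x -0.0213 y -0.0016 z 0.0003
```

send_rows([
  [0.0,-0.0105,0,0,0],
  [0.0,-0.0105,0,0,0],
  [0.0,-0.008,0,-0.001,0],
  [0.0,-0.008,0,-0.001,0],
  [0.0,-0.0085,0,0,0],
])

```text
t: 52.15
eef_pos: [0.5405, 0.2456, 0.2373]
tcp_rot: [-0.0, 0.724, 0.689, 0.0]
wrist_force: [0.4, 3.5, -1.5]
width: 0.0004
grip_force: 1.6
```

send_rows([
  [0.0,-0.0085,0,0,0],
  [0.0,-0.009,0,0,0],
  [0.0,-0.009,0,0.001,0],
  [0.0,-0.009,0,0.003,0],
  [0.0,-0.009,0,0.003,0],
])

```text
t: 52.65
eef_pos: [0.5387, 0.2001, 0.2305]
tcp_rot: [0.0, 0.725, 0.689, 0.0]
wrist_force: [0.9, 2.9, -0.0]
width: -0.0
grip_force: 1.1
```

```bash
python3 - <<'E'
from h import *
angle();s=r.state()['eef_pos'];print(inp(s))
go([*P(0,.007),.223],-3.06)
E
```

```text
scene cover ang deg 1954 [55.2 56.7 59.4] zmax 0.2826346180292157
(np.float64(0.0014883174027704984), np.float64(0.0244201967833492))
t52.7 pos [0.5383 0.1977 0.2301] yaw -3.0 w -0.0001 gf 1 F [ 0.3 -0.1 -0.3] | turn 0.001 shift x -0.0174 y -0.0015 z 0.0071
```

send_rows([
  [0.0,-0.009,0,0.0035,0],
  [0.0,-0.0085,0,0.004,0],
  [0.0,-0.0085,0,0.006,0],
  [0.0,-0.0085,0,0.007,0],
  [0.0,-0.007,0,0.008,0],
])

```text
t: 53.2
eef_pos: [0.5365, 0.1585, 0.2015]
tcp_rot: [0.0, 0.725, 0.689, -0.0]
wrist_force: [0.3, 1.5, 1.1]
width: -0.0
grip_force: 0.8
```

send_rows([
  [0.0,-0.007,0,0.008,0],
  [0.0,-0.005,0,0.0095,0],
  [0.0,-0.005,0,0.0095,0],
  [0.0,-0.002,0,0.005,0],
  [0.0,-0.001,0,0.005,0],
])

```text
t: 53.7
eef_pos: [0.535, 0.1389, 0.1643]
tcp_rot: [-0.0, 0.725, 0.689, -0.001]
wrist_force: [-0.4, 0.7, 0.7]
width: -0.0001
grip_force: 0.6
```

```bash
python3 - <<'E'
from h import *
angle();s=r.state()['eef_pos'];print(inp(s))
go([*P(0,-.039),.154],-3.06)
E
```

```text
scene cover ang deg 2588 [ 8.9 10.8 13.2] zmax 0.26295868905415104
(np.float64(0.0011019258250119022), np.float64(-0.03459848910410516))
t53.8 pos [0.5348 0.1388 0.1638] yaw -2.9 w 0.0002 gf 0 F [-0.3  0.4 -0.9] | turn 0.003 shift x -0.0044 y -0.0011 z 0.0098
```

Now press shut in small steps.

send_rows([
  [0.0,-0.002,0,0.003,0],
  [0.0,-0.001,0,0.003,0],
  [0.0,0,0,0.002,0],
  [0.0,0,0,0.002,0],
  [0.0,0,0,0,0],
])

```text
t: 54.25
eef_pos: [0.5354, 0.1366, 0.1549]
tcp_rot: [0.0, 0.725, 0.689, -0.0]
wrist_force: [-0.2, -0.7, 0.5]
width: -0.0001
grip_force: 0.0
```

```bash
python3 - <<'E'
from h import *
angle()
go([*P(0,-.039),.154],-3.06)
E
```

```text
scene cover ang deg 2557 [4.4 6.  8.3] zmax 0.27999195069475463
t54.3 pos [0.5353 0.1367 0.155 ] yaw -2.9 w -0.0000 gf 0 F [-0.8  0.5  0.2] | turn 0.003 shift x -0.0024 y -0.0018 z 0.0010
```

send_rows([
  [0.0,0,0,0.001,0],
  [0.0,0,0,0.001,0],
  [0.0,0,0,0.001,0],
  [0.0,0,0,0,0],
  [0.0,0,0,0,0],
])

```text
t: 54.8
eef_pos: [0.5355, 0.1367, 0.154]
tcp_rot: [-0.001, 0.725, 0.689, 0.001]
wrist_force: [-4.0, -0.3, 16.5]
width: 0.0002
grip_force: 8.1
```

send_rows([
  [0.0,0,0,0.001,0],
  [0.0,0,0,0.0005,0],
  [0.0,0,0,0,0],
  [0.0,0,0,0,0],
  [0.0,0,0,0,0],
])

```text
t: 55.3
eef_pos: [0.5355, 0.1367, 0.1539]
tcp_rot: [-0.001, 0.725, 0.689, 0.001]
wrist_force: [-7.6, 0.1, 28.2]
width: -0.0001
grip_force: 13.8
```

```bash
python3 - <<'E'
from h import *
angle()
go([*P(0,-.039),.154],-3.06)
E
```

```text
scene cover ang deg 2552 [4.  5.7 8.3] zmax 0.27042225858686253
t55.4 pos [0.5355 0.1366 0.1539] yaw -2.9 w -0.0000 gf 14 F [-7.6  0.3 28.2] | turn 0.003 shift x -0.0023 y -0.0020 z -0.0001
```

send_rows([
  [0.0,0,0,-0.005,0],
  [0.0,0,0,-0.03,0],
  [0.0,0,0,-0.04,0],
  [0.0,0,0,-0.04,0],
  [0.0,0,0,-0.04,0],
])

```text
t: 55.85
eef_pos: [0.5349, 0.1367, 0.3068]
tcp_rot: [-0.0, 0.725, 0.689, -0.0]
wrist_force: [1.1, 0.3, -0.6]
width: 0.0002
grip_force: 0.0
```

send_rows([
  [0.0,0.03,0,0,0],
  [0.0,0.04,0,0,0],
  [0.0,0.04,0,0,0],
  [0.0,0.04,0,0,0],
  [0.0,0.04,0,0,0],
])

```text
t: 56.35
eef_pos: [0.5445, 0.3282, 0.3054]
tcp_rot: [-0.0, 0.724, 0.689, -0.0]
wrist_force: [0.6, -0.8, -0.2]
width: -0.0004
grip_force: 0.0
```

send_rows([
  [0.0,0.03,0,0,0],
  [0.0,0.03,0,0,0],
  [0.0,0,0,0,0],
  [0.0,0,0,0,0],
  [0.0,0,0,0,0],
])

```text
t: 56.85
eef_pos: [0.548, 0.3847, 0.3054]
tcp_rot: [0.0, 0.725, 0.689, -0.0]
wrist_force: [-0.4, -1.2, 1.2]
width: 0.0002
grip_force: 0.0
```

```bash
python3 - <<'E'
from h import *
im,p=tub();heads(p);angle('top');im,p=angle()
X,Y=inp(p);h=cv2.cvtColor(im,cv2.COLOR_RGB2HSV)
for a,b in [(-.07,-.05),(-.03,0),(.03,.06)]:
    m=(h[...,0]>103)&(h[...,0]<127)&(h[...,1]>120)&(abs(X)<.12)&(Y>a)&(Y<b)&(p[...,2]>.12)&(p[...,2]<.2);print(a,m.sum(),np.median(p[m][:,2]))
cv2.imwrite('pics/f.png',cv2.resize(im[90:300,60:400],None,fx=2.3,fy=2.3)[...,::-1])
E
```

```text
tub ((511.8591003417969, -288.73974609375), (291.2995910644531, 183.0273895263672), 4.509487628936768)
opener 231 ((511.85406494140625, -59.453956604003906), (99.27913665771484, 25.195894241333008), 4.510916233062744)
(0.1, 0.125) 128 [ 0.607 -0.281  0.112]
(0.1, 0.125) 126 [ 0.543 -0.286  0.113]
(0.1, 0.125) 157 [ 0.478 -0.287  0.113]
(0.1, 0.125) 159 [ 0.415 -0.292  0.113]
(0.03, 0.075) 254 [ 0.649 -0.333  0.053]
(0.03, 0.075) 94 [ 0.429 -0.205  0.054]
top cover ang deg 4307 [2.6 4.2 6.6] zmax 0.14632023004644415
scene cover ang deg 2791 [3.8 5.2 7.5] zmax 0.14544712609953434
-0.07 325 0.14087957957589792
-0.03 499 0.14090127811649633
0.03 520 0.1410436115756465
```

View pics/f.png

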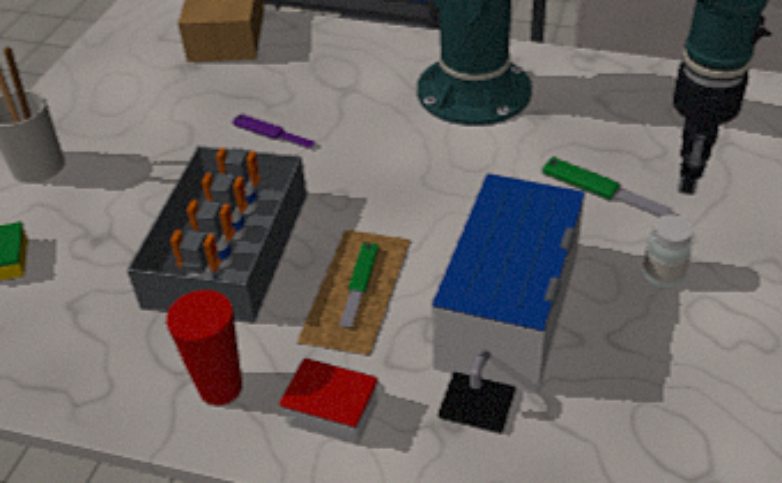

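The picture shows the cover shut and level at z 0.141 all across, with the four cartridges upright in the tub. The opener lies flat on its mat, and the tumbler, food container and jar still stand in place.

```bash
python3 -c "from bench import r; print(r.hand_in())"
```

```text
the job is handed in; nothing more can be done
None
```

The job is done and handed in: all four cartridges are in the grey tub, the cover is fully shut, the opener lies flat on its cork mat, and the tumbler, food container and jar were not touched (about 57 s of the 210 s used).

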